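# Check a weld plate with the sprung contact gauge

## Task

The green contact gauge is still caught in the small blue bench vise, where its brass tip was just fitted. Slide the vise's jaw fully open by its red post while the gauge stays standing in the vise, then lift the gauge out and hold its tip on the yellow paint spot of the sloped plate, square to the plate, pressed gently so that the sprung tip is about half-way in. Finish while still holding it there in the gripper, with the vise left open and the things lying around left where they are.

Things in the scene. Friction and masses are not known exactly. Their poses are not given: they have to be found in the camera images.
- vise: Blue quick-slide bench vise bolted to the table, about 142 x 230 mm. Origin on the table directly under the axis of the gauge that stands in it. Its y axis is the direction in which the jaw opens; the vise reaches from y = -75 to +155 mm. The bed, 30 mm high, has a 16 mm wide slot along y. The fixed jaw (y below -21 mm) and the sliding jaw are both 68 mm high over the table.
- jaw (a joint): Travel in m of the aluminium sliding jaw along the vise's +y: 0 closed on the gauge, 0.05 fully open against its stop. It slides against about 3 N of friction and stays where it is left. A steel lip of the jaw (58 to 68 mm over the table) reaches over the gauge's collar and keeps the gauge from being lifted until the jaw has slid about 6 mm.
- jaw_post (a point): Centre of the grip of the red upright round post on the sliding jaw, 20 mm diameter, 73 mm from the gauge's axis along the vise's y when closed; this point is 95 mm over the table, the post stands from 68 mm (jaw's top) to 113 mm. Axes as the vise's.
- gauge: Hand gauge, loose, about 0.3 kg, standing upright with its collar on the vise's bed, its tip down in the slot. Origin at the centre of the collar's underside (30 mm over the table at the start), z axis up along the gauge, x and y square to the grip's sides. Steel collar 40 mm diameter from z = 0 to 25 mm; above it a green square grip, 24 x 24 mm, from z = 25 to 105 mm (the top). Grip it there with about 40 N, around z = 75 mm; the fingertips then stay above the jaws.
- plunger (a joint): How far in m the gauge's sprung brass tip is pushed in: 0 fully out, 0.012 fully in. Its spring needs 2.4 N to start moving and 0.6 N more per mm (6 N half-way, at 0.006).
- gauge_tip (a point): The very end of the gauge's brass tip (8 mm diameter, rounded), on the gauge's axis, 16 mm below the gauge's origin when fully out. Axes as the gauge's.
- bracket: Welded bracket bolted to the table, base 150 x 110 mm. Origin on the table under the centre of its sloped dark steel plate (120 x 100 mm, 8 mm thick). The plate slopes 20 degrees: its upper face looks up and towards the bracket's -x; the centre of that face is 80 mm over the table.
- spot (a point): Centre of the yellow paint spot, 20 mm diameter, on the plate's upper face, about 75 mm over the table; 15 mm towards the plate's low edge and 18 mm to +y from the plate's centre. Its z axis is square to the plate, pointing out of it (20 degrees from vertical, leaning to the bracket's -x); x runs up the slope, y along the bracket's y.
- offcut: Bystander: loose dark square-tube offcut, 90 x 50 x 50 mm lying; origin at the centre of its underside. Leave alone.
- magnet: Bystander: loose orange welding magnet, 100 x 70 x 22 mm; origin at the centre of its underside. Leave alone.
- paint_can: Bystander: loose yellow marking-paint can, 56 mm diameter, 140 mm high, upright; origin at the centre of its underside. Leave alone.

How it is judged:
By the outcome, as a careful person would: the job done as asked, in the order asked, and still so for the second after the job is handed in, while the arm keeps its last pose, push and grip.
It also fails if it takes over 48 s, if anything falls off the work surface, if the arm or the gripper's body presses on something with over 40 N, if the wrist force passes 120 N, or if a joint passes its speed limit or range.

## Robot

A 6-joint arm with a two-finger parallel gripper is mounted at the origin on the work surface. World frame = base frame: x ahead of the robot, y to its left, z up, the work surface at z = 0. Lengths are in m, angles in rad, forces in N, time in s.
With the tool pointing down it reaches from about 0.275 to 0.75 m from the base axis. Payload 10.2 kg.
Tool frame: the origin (TCP) lies on the front face of the gripper's body, between the roots of the fingers; the fingertips stand 73 mm ahead of it and the grasp point (between the pads) lies 54 mm ahead of it; z points along the fingers, y is the direction in which the jaws open and shut (so a half turn about z gives the same grasp; the last joint's range is limited). The gripper opens to 85 mm and grips with 20 to 120 N. Pads are 22 mm wide; open, the fingers measure 114 mm over their backs; the gripper's body (76 mm by 85 mm) begins 54 mm behind the grasp point. The pads swing forward as they close: fully open they stand 13 mm farther back than shut.
Start: joints at [-1.525, 0.313, 1.498, -0, 1.331, -0.223], TCP at [0.139, -0.506, 0.304] pointing down, gripper open.
Joint ranges: [-2.94, 2.94], [-0.97, 2.17], [0.19, 2.56], [-1.23, 4.37], [0.02, 3.11], [-2.88, 2.88]. Speed limits (rad/s): [2.39, 2.39, 3.01, 3.14, 3.14, 3.14].

## Interface

Orientations are given as a unit quaternion [x, y, z, w].
In Python, from workcell import r gives the robot as it stands.
- The arm moves only by the shell command python3 -m inch 'ROWS' [FORCE]. ROWS is JSON, a list of rows, each an object of numbers: "gripper": the finger opening in mm, from 0 to 85.4; "x", "y", "z": the shift along the tool's x, y, z in units of 40 mm (1.0 is 40 mm); "yaw": the turn about the tool's z in degrees. In form: [{"gripper": .., "x": .., "y": .., "z": .., "yaw": ..}, ...]. A call has 1 to 10 rows; each row shifts and turns the commanded pose from where the row before left it, along the tool's axes as they then stand; what a row does not reach is not made up. A row lasts 1/12 s, in which the tool goes at most 41.7 mm and 7.16 degrees, less where a joint would pass 70% of its speed; a pose out of reach is approached as far as the arm can. A call is refused whole if a number of a shift passes 1 or a number of a turn 7.16, either way. A call with a gripper value outside its range is refused whole. The fingers move at their own pace and stop on an object; FORCE is the grip in N (left out, the last holds). Time passes only in rows, so rows that do not move let the fingers close. It gives the time, the measured TCP pose, the force and the opening at its end, in the units of the state.
- r.get_obs(): the state, without advancing time (a new reading comes with each control period).
- r.grab_frame(name): name is "scene" or "top" or "wrist"; returns the picture (400x640x3 uint8, red, green, blue); there is no depth.
- r.camera_params(name): a dict with "vfov" (degrees; the focal length in pixels is half the picture's height over the tangent of half this angle, whatever the lens; pixels are square), "cx", "cy" (the principal point, pixels), "world_from_camera" (4x4, takes a point from camera to world coordinates); the wrist camera has in their place "tool_from_camera" (4x4, takes a point from camera to tool coordinates, whose origin is the TCP and whose axes are the flange's). Camera axes: x right, y up, looking along -z (the intrinsics and any distortion apply to the point x, -y, -z); pixel columns grow to the right and rows downward; lengths in m; the calibration is good to about 2 mm. A picture is of the moment at which its call begins: read the wrist's pose just before it. camera_params takes no time and is no camera call.
- r.close_job(): hands the job in, once; it reports no verdict.
The state is a dict: "clock": time; "q": joint angles; "dq": joint speeds; "joint_efforts": joint torques, N m; "eef_pos": TCP position; "ee_rot": TCP orientation; "force": force on the tool from outside, world axes, zero at the start; "wrist_torque": the same for the moment, N m; "finger_gap": finger opening in m.
Only numpy, scipy, OpenCV 4.12 (cv2) and the standard library are available. Lean on these libraries where they do the work, as an engineer would, in place of code of your own. Each camera call takes 0.05 s, during which the arm holds its last target.

## Working session

There is one attempt and no reset: what is moved stays moved. The work goes in short steps, Python scripts to look and compute and a shell command to move; the robot and the scene stay as the last step left them, time stands still between calls to the robot, and variables do not carry over. Pictures are saved under pics/ and viewed, and the job is handed in when it is done.

```bash
ls; mkdir -p pics; python3 - <<'E'
from workcell import r
import cv2,json
for n in ("scene","top","wrist"):
    im=r.grab_frame(n); cv2.imwrite(f"pics/{n}0.png",im[:,:,::-1])
    print(n,{k:(v if not hasattr(v,'tolist') else v.tolist()) for k,v in r.camera_params(n).items()})
print(r.get_obs())
E
```

```text
pics
scene {'vfov': 57.43558767904428, 'cx': 317.66072436013883, 'cy': 200.43043413508727, 'world_from_camera': [[0.13831611112577913, -0.8277567265914916, 0.5437715099061183, 0.9852172266419557], [0.9903879622775177, 0.11528113279696744, -0.076432614745502, -0.031583521941928504], [0.000581015341870568, 0.5491166196752623, 0.8357455356851067, 0.6444525911527895], [0.0, 0.0, 0.0, 1.0]]}
top {'vfov': 53.16851841190159, 'cx': 314.86313793776196, 'cy': 199.79159342184494, 'world_from_camera': [[0.029279176870585823, 0.9964232257813209, -0.07926843587032212, 0.5760710026658892], [-0.9991073388826474, 0.031589281973676636, 0.028047150572245758, 0.03291493761662164], [0.03045086521949148, 0.07837647853746661, 0.9964586656853612, 0.9219754528474005], [0.0, 0.0, 0.0, 1.0]]}
wrist {'vfov': 71.46987642007078, 'cx': 319.1351027107364, 'cy': 199.3324830775339, 'tool_from_camera': [[-0.0007600399929760249, 0.9485566045868292, 0.31660668065268655, 0.08221280348648467], [0.9999996004856068, 0.0005719783670295432, 0.0006869274872977129, 0.0006548818633280717], [0.0004704974327581238, 0.31660707625612367, -0.9485566603512482, -0.0685723119699242], [0.0, 0.0, 0.0, 1.0]]}
{'clock': 0.15, 'q': array([-1.52539442e+00,  3.13320492e-01,  1.49825101e+00,  3.43714846e-06,
        1.33103963e+00, -2.23381697e-01]), 'dq': array([ 0.00133278, -0.00140648, -0.00257231, -0.00051174,  0.0003919 ,
       -0.00022683]), 'joint_efforts': array([ 7.90128506e-04, -4.12370718e+01, -2.59796870e+01, -2.36151936e-04,
        3.22009822e-03, -1.24281070e-05]), 'eef_pos': array([ 0.13941061, -0.50601915,  0.30347137]), 'ee_rot': array([ 9.90982932e-01,  1.33987200e-01,  4.69200506e-05, -5.07076854e-04]), 'force': array([-1.22030192, -0.85681874, -0.00653349]), 'wrist_torque': array([ 0.01688983, -0.01782017,  0.01674312]), 'finger_gap': 0.08549066209986683}
```

View pics/scene0.png

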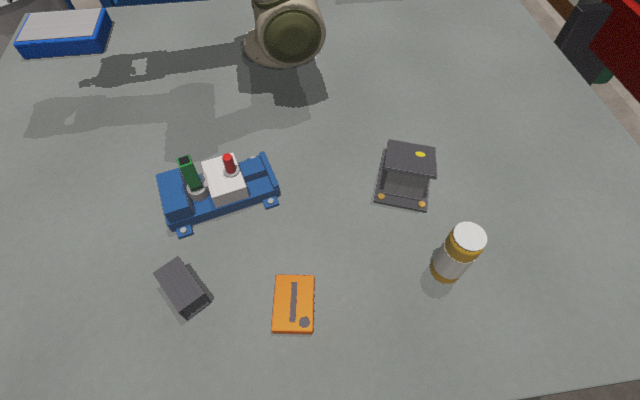

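View pics/top0.png

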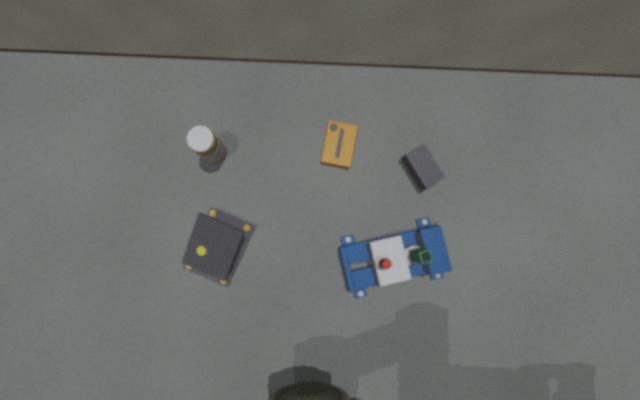

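View pics/wrist0.png

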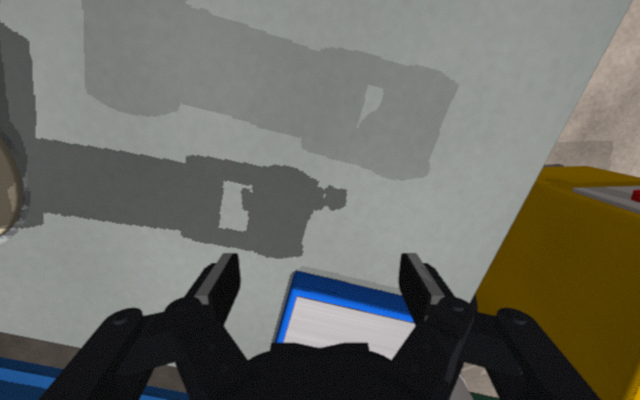

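```bash
cat > h.py <<'E'
from workcell import r
import numpy as np, cv2
from scipy.spatial.transform import Rotation as R
def ray(name,uv,W=None):
    p=r.camera_params(name); f=200/np.tan(np.radians(p['vfov']/2))
    if W is None:
        if name=='wrist':
            o=r.get_obs(); T=np.eye(4); T[:3,:3]=R.from_quat(o['ee_rot']).as_matrix(); T[:3,3]=o['eef_pos']
            W=T@np.array(p['tool_from_camera'])
        else: W=np.array(p['world_from_camera'])
    d=np.array([(uv[0]-p['cx'])/f,-(uv[1]-p['cy'])/f,-1]); d=W[:3,:3]@d
    return W[:3,3],d/np.linalg.norm(d)
def onz(name,uv,z):
    o,d=ray(name,uv); return o+d*(z-o[2])/d[2]
def tri(rays):
    A=0;b=0
    for o,d in rays:
        P=np.eye(3)-np.outer(d,d);A=A+P;b=b+P@o
    x=np.linalg.solve(A,b); return x,[np.linalg.norm((np.eye(3)-np.outer(d,d))@(x-o)) for o,d in rays]
def blobs(im,m,mn=8):
    n,l,s,c=cv2.connectedComponentsWithStats(m.astype(np.uint8)); 
    return [(c[i].round(1).tolist(),s[i].tolist()) for i in range(1,n) if s[i,4]>=mn]
E
python3 - <<'E'
from h import *
for n in ("scene","top"):
    im=cv2.imread(f"pics/{n}0.png"); hsv=cv2.cvtColor(im,cv2.COLOR_BGR2HSV); h,s,v=cv2.split(hsv)
    for nm,m in dict(red=((h<8)|(h>172))&(s>150)&(v>80),green=(h>50)&(h<80)&(s>100)&(v>30),yel=(h>22)&(h<35)&(s>120)&(v>100),orange=(h>8)&(h<22)&(s>100)&(v>100),blue=(h>100)&(h<125)&(s>120)&(v>60),bolt=(s<70)&(v>150)).items():
        print(n,nm,blobs(im,m))
for n,b in (("scene",(140,135,160,110)),("top",(330,205,130,100)),("top",(170,195,100,100)),("scene",(360,130,100,90))):
    x,y,w,hh=b; im=cv2.imread(f"pics/{n}0.png")[y:y+hh,x:x+w]; cv2.imwrite(f"pics/c_{n}_{x}.png",cv2.resize(im,None,fx=5,fy=5,interpolation=cv2.INTER_CUBIC))
E
```

```text
scene red [([632.8, 5.7], [622, 0, 18, 17, 144]), ([226.8, 158.9], [223, 154, 9, 15, 73]), ([229.6, 170.1], [229, 167, 3, 6, 8])]
scene green [([605.8, 71.3], [604, 68, 5, 7, 10]), ([609.6, 75.9], [608, 74, 4, 5, 8]), ([605.4, 79.1], [604, 77, 4, 4, 8]), ([189.4, 173.4], [177, 155, 24, 34, 324])]
scene yel [([419.8, 153.8], [415, 152, 10, 5, 40])]
scene orange [([380.8, 196.0], [378, 193, 7, 7, 38]), ([421.3, 203.9], [418, 201, 7, 7, 37]), ([460.6, 252.5], [447, 233, 36, 30, 328]), ([475.0, 251.2], [472, 251, 7, 2, 8]), ([441.9, 278.1], [431, 271, 26, 13, 117]), ([292.7, 303.9], [271, 274, 44, 60, 2097])]
scene blue [([68.6, 3.9], [65, 0, 8, 9, 27]), ([69.7, 41.1], [13, 0, 99, 59, 1909]), ([141.8, 1.5], [113, 0, 78, 6, 262]), ([210.4, 190.5], [156, 152, 123, 86, 2590]), ([199.8, 176.5], [199, 175, 3, 4, 8]), ([270.0, 201.6], [262, 195, 16, 13, 88]), ([180.4, 213.2], [178, 212, 5, 5, 8])]
scene bolt [([2.9, 2.4], [0, 0, 9, 6, 36]), ([77.9, 1.4], [72, 0, 14, 6, 34]), ([296.8, 4.1], [265, 0, 53, 15, 207]), ([551.7, 12.1], [537, 0, 28, 28, 234]), ([59.4, 23.9], [16, 8, 85, 33, 1957]), ([
[... 472 characters left out ...]
1.6, 255.1], [418, 250, 11, 14, 48])]
top yel [([200.9, 250.4], [197, 246, 9, 9, 61])]
top orange [([339.1, 144.8], [321, 121, 37, 47, 1101]), ([213.5, 213.5], [211, 211, 5, 5, 15]), ([246.8, 227.5], [244, 225, 6, 6, 28]), ([188.5, 266.9], [187, 266, 4, 3, 8])]
top blue [([434.9, 248.1], [417, 220, 34, 59, 927]), ([409.3, 237.6], [402, 231, 15, 15, 168]), ([356.5, 265.8], [340, 236, 36, 61, 1124]), ([417.0, 268.8], [410, 263, 15, 12, 130])]
top bolt [([199.4, 137.9], [187, 126, 26, 25, 520]), ([424.7, 221.1], [423, 219, 5, 5, 18]), ([347.7, 239.2], [345, 236, 6, 7, 30]), ([391.9, 259.9], [371, 236, 43, 50, 1310]), ([437.9, 275.1], [437, 274, 3, 3, 8]), ([360.9, 293.1], [359, 291, 5, 5, 22])]
```

View pics/c_scene_140.png

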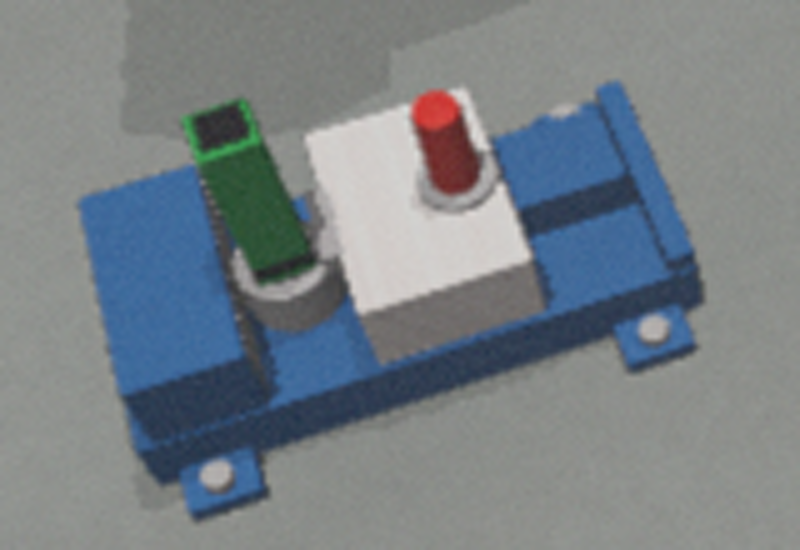

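View pics/c_top_330.png

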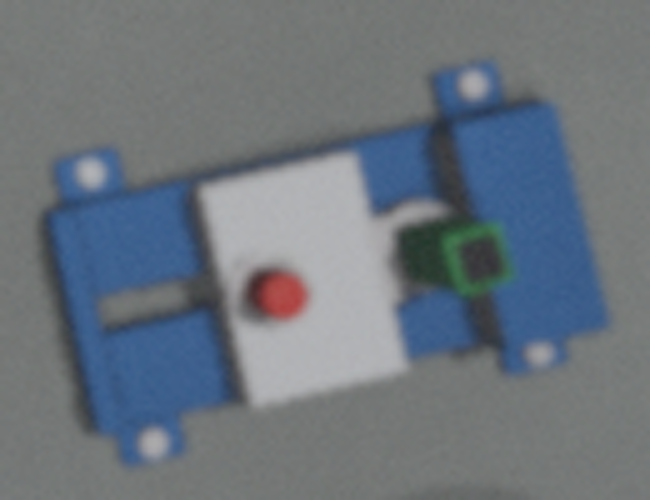

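View pics/c_top_170.png

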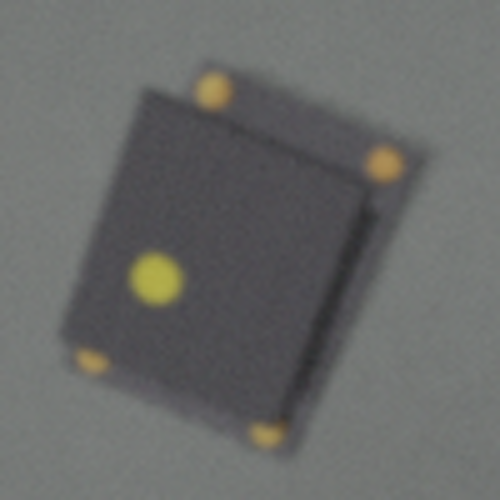

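View pics/c_scene_360.png

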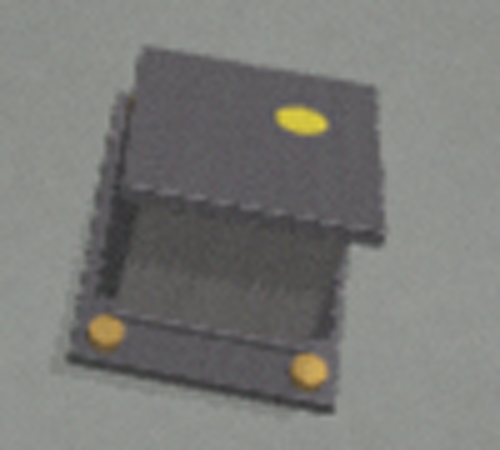

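```bash
python3 - <<'E'
from h import *
np.set_printoptions(precision=4,suppress=True)
post=tri([ray('top',(386.4,264.2)),ray('scene',(227.4,156.8))]);print('post',post, onz('top',(386.4,264.2),.113),onz('scene',(227.4,156.8),.113))
g=tri([ray('top',(425.4,256.4)),ray('scene',(184.2,160.6))]);print('gauge',g,onz('top',(425.4,256.4),.135),onz('scene',(184.2,160.6),.135))
s=tri([ray('top',(201.4,250.6)),ray('scene',(420.4,154.2))]);print('spot',s,onz('top',(201.4,250.6),.075),onz('scene',(420.4,154.2),.075))
d=post[0]-g[0];print(np.linalg.norm(d[:2]),np.degrees(np.arctan2(d[1],d[0])))
b=[onz('top',u,.01) for u in [(424.8,221.8),(348.2,239.6),(360.8,293.6),(438,275.4)]]
print(np.array(b))
for i,j in((0,1),(3,2),(3,0),(2,1)):
    d=b[j]-b[i];print(np.linalg.norm(d),np.degrees(np.arctan2(d[1],d[0])))
print('brk')
b=[onz('top',u,.01) for u in [(212.6,213.2),(246.8,227.6)]]+[onz('scene',u,.01) for u in [(422,204.2),(381.4,196.2)]]
print(np.array(b))
for i,j in((1,0),(3,2)):
    d=b[j]-b[i];print(np.linalg.norm(d),np.degrees(np.arctan2(d[1],d[0])))
# plate edges
for u,v in [((65,340),(145,90)),((285,420),(362,185)),((362,185),(145,90))]:
    pass
# plate corners: low z~.063, high z ~.097 ; top cam
P=[onz('top',(170+x/5,195+y/5),z) for x,y,z in [(65,340,.0595),(145,90,.1005),(362,185,.1005),(283,420,.0595)]]
print(np.array(P))
for i,j in((0,1),(3,2),(3,0),(2,1)):
    d=P[j]-P[i];print(np.linalg.norm(d),np.degrees(np.arctan2(d[1],d[0])))
E
```

```text
post (array([ 0.5144, -0.139 ,  0.1087]), [np.float64(0.00015575797518482774), np.float64(0.00015575797518482598)]) [ 0.5148 -0.1379  0.113 ] [ 0.5182 -0.1383  0.113 ]
gauge (array([ 0.5336, -0.2114,  0.1325]), [np.float64(0.00029091084760262894), np.float64(0.00029091084760267107)]) [ 0.5337 -0.2104  0.135 ] [ 0.5358 -0.2109  0.135 ]
spot (array([0.5296, 0.2441, 0.072 ]), [np.float64(0.0005731614772824537), np.float64(0.0005731614772824134)]) [0.5296 0.2428 0.075 ] [0.532  0.2433 0.075 ]
0.07491788818631696 104.82652457350032
[[ 0.6059 -0.247   0.01  ]
 [ 0.5601 -0.0714  0.01  ]
 [ 0.4397 -0.1026  0.01  ]
 [ 0.4849 -0.2782  0.01  ]]
0.18152812229827914 104.61005201557498
0.18135004534328458 104.42088881367883
0.12500644928035035 14.470493883230443
0.12440741183563132 14.552290475283414
brk
[[0.6108 0.2381 0.01  ]
 [0.5806 0.1596 0.01  ]
 [0.6114 0.2387 0.01  ]
 [0.5803 0.1602 0.01  ]]
0.08412194979551067 68.92523902101962
0.08435976498146847 68.40784938113497
[[0.5016 0.284  0.0595]
 [0.6069 0.2453 0.1005]
 [0.5709 0.1556 0.1005]
 [0.4705 0.1907 0.0595]]
0.11946290594441311 -20.174852699960017
0.11397734270873985 -19.27150750404574
0.09834364254445638 71.5757452304627
0.09666365646592233 68.12487575344203
```

```bash
cat >> h.py <<'E'
def go(x,y,z,az):
    """tool-frame shift (40mm units) in the present axes to TCP (x,y,z), and the yaw to bring tool x to azimuth az"""
    o=r.get_obs(); M=R.from_quat(o['ee_rot']).as_matrix()
    a=np.degrees(np.arctan2(M[1,0],M[0,0])); d=M.T@(np.array([x,y,z])-o['eef_pos'])/.04
    yw=-((az-a+180)%360-180)
    print('t',round(o['clock'],2),'tcp',o['eef_pos'].round(4),'az',round(a,2),'zax',M[:,2].round(4),'shift',d.round(3),'yaw',round(yw,2),'F',o['force'].round(2),'gap',round(o['finger_gap'],4),'q',o['q'].round(2))
E
python3 -m inch '[{"x":0.82,"y":-0.455},{"x":0.82,"y":-0.455},{"x":0.82,"y":-0.455},{"x":0.82,"y":-0.455},{"x":0.82,"y":-0.455},{"x":0.82,"y":-0.455},{"x":0.82,"y":-0.455},{"x":0.82,"y":-0.455},{"x":0.82,"y":-0.455},{"x":0.82,"y":-0.455}]'
python3 -c "
from h import *
go(.516,-.138,.25,104.5)"
```

```text
t 0.15 tcp [ 0.1394 -0.506   0.3035] az 15.4 zax [-0.     0.001 -1.   ] shift [11.52  -6.369  1.346] yaw -89.1 F [-1.22 -0.86 -0.01] gap 0.0855 q [-1.53  0.31  1.5   0.    1.33 -0.22]$[0]: bad value
```

```bash

python3 -m inch '[{"gripper":85,"x":0.82,"y":-0.45,"z":0,"yaw":-7},{"gripper":85,"x":0.82,"y":-0.45,"z":0,"yaw":0}]'
python3 -c "
from h import *
go(.516,-.138,.25,104.5)"
```

```text
clock: 0.32
eef_pos: [0.1897, -0.4509, 0.3032]
ee_rot: [0.981, 0.196, 0.0, -0.0]
force: [1.2, -0.4, 0.5]
finger_gap: 0.0849
t 0.32 tcp [ 0.1897 -0.4509  0.3032] az 22.6 zax [ 0.e+00  9.e-04 -1.e+00] shift [10.536 -4.086  1.337] yaw -81.9 F [ 1.21 -0.37  0.5 ] gap 0.0849 q [-1.41  0.23  1.6   0.    1.31 -0.24]
```

```bash

python3 -m inch '[{"gripper":85,"x":0.9,"y":-0.35,"z":0.05,"yaw":0},{"gripper":85,"x":0.9,"y":-0.35,"z":0.05,"yaw":0},{"gripper":85,"x":0.9,"y":-0.35,"z":0.05,"yaw":0},{"gripper":85,"x":0.9,"y":-0.35,"z":0.05,"yaw":0},{"gripper":85,"x":0.9,"y":-0.35,"z":0.05,"yaw":0},{"gripper":85,"x":0.9,"y":-0.35,"z":0.05,"yaw":0},{"gripper":85,"x":0.9,"y":-0.35,"z":0.05,"yaw":0},{"gripper":85,"x":0.9,"y":-0.35,"z":0.05,"yaw":0},{"gripper":85,"x":0.9,"y":-0.35,"z":0.05,"yaw":0},{"gripper":85,"x":0.9,"y":-0.35,"z":0.05,"yaw":0}]'
python3 -m inch '[{"gripper":85,"x":0,"y":0,"z":0.05,"yaw":-7},{"gripper":85,"x":0,"y":0,"z":0.05,"yaw":-7},{"gripper":85,"x":0,"y":0,"z":0.05,"yaw":-7},{"gripper":85,"x":0,"y":0,"z":0.05,"yaw":-7},{"gripper":85,"x":0,"y":0,"z":0.05,"yaw":-7},{"gripper":85,"x":0,"y":0,"z":0.05,"yaw":-7},{"gripper":85,"x":0,"y":0,"z":0.05,"yaw":-7},{"gripper":85,"x":0,"y":0,"z":0.05,"yaw":-7},{"gripper":85,"x":0,"y":0,"z":0.05,"yaw":-7},{"gripper":85,"x":0,"y":0,"z":0.05,"yaw":-7}]'
python3 -c "
from h import *
go(.516,-.138,.25,104.5)"
```

```text
clock: 1.15
eef_pos: [0.4703, -0.1826, 0.2837]
ee_rot: [0.981, 0.194, -0.0, -0.0]
force: [0.3, -2.2, 0.4]
finger_gap: 0.0854
clock: 1.98
eef_pos: [0.4691, -0.1843, 0.2636]
ee_rot: [0.69, 0.724, -0.0, -0.0]
force: [0.1, -0.3, -0.2]
finger_gap: 0.0849
t 1.98 tcp [ 0.4691 -0.1843  0.2636] az 92.74 zax [-4.e-04  3.e-04 -1.e+00] shift [1.1   1.226 0.34 ] yaw -11.76 F [ 0.11 -0.32 -0.23] gap 0.0849 q [-0.61  0.3   1.62 -0.    1.22 -0.66]
```

```bash

python3 -m inch '[{"gripper":85,"x":0.55,"y":0.61,"z":0.1,"yaw":0},{"gripper":85,"x":0.55,"y":0.61,"z":0.1,"yaw":0},{"gripper":85,"x":0,"y":0,"z":0.1,"yaw":-5.9},{"gripper":85,"x":0,"y":0,"z":0.05,"yaw":-5.9},{"gripper":85,"x":0,"y":0,"z":0,"yaw":0},{"gripper":85,"x":0,"y":0,"z":0,"yaw":0}]'
python3 - <<'E'
from h import *
go(.516,-.138,.153,104.5)
cv2.imwrite('pics/w1.png',r.grab_frame('wrist')[:,:,::-1])
E
```

```text
clock: 2.48
eef_pos: [0.516, -0.1383, 0.2497]
ee_rot: [0.615, 0.788, -0.0, -0.0]
force: [0.0, -0.6, -0.3]
finger_gap: 0.0853
t 2.48 tcp [ 0.516  -0.1383  0.2497] az 104.03 zax [-4.e-04  2.e-04 -1.e+00] shift [7.000e-03 2.000e-03 2.418e+00] yaw -0.47 F [ 0.02 -0.62 -0.3 ] gap 0.0853 q [-0.48  0.38  1.55 -0.    1.21 -0.73]
```

View pics/w1.png

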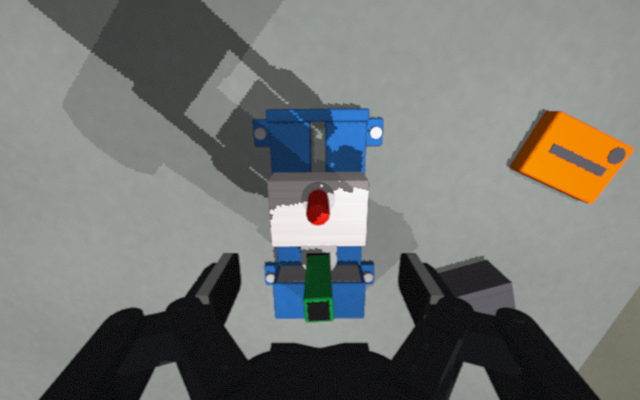

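```bash

python3 - <<'E'
from h import *
im=cv2.imread('pics/w1.png')
cv2.imwrite('pics/w1c.png',cv2.resize(im[170:330,250:390],None,fx=4,fy=4,interpolation=cv2.INTER_CUBIC))
print(onz('wrist',(318,218),.113),onz('wrist',(319,309),.135))
E
```

```text
[ 0.51661043 -0.14179987  0.113     ] [ 0.53416848 -0.20924301  0.135     ]
```

View pics/w1c.png

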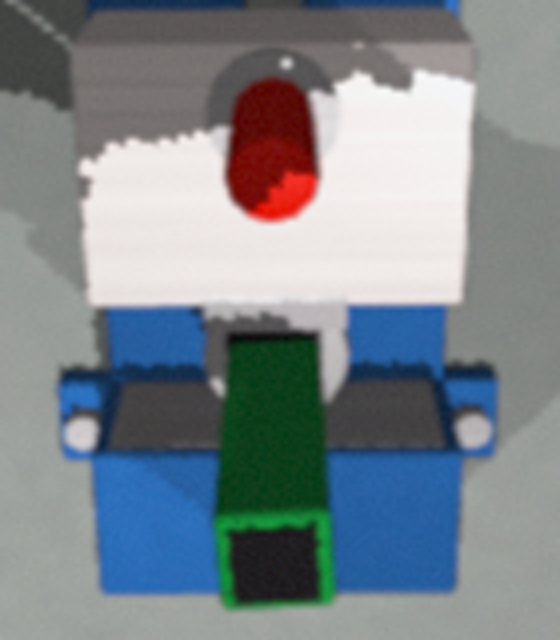

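```bash

python3 -m inch '[{"gripper":85,"x":0,"y":0,"z":0.6,"yaw":-0.4},{"gripper":85,"x":0,"y":0,"z":0.6,"yaw":0},{"gripper":85,"x":0,"y":0,"z":0.6,"yaw":0},{"gripper":85,"x":0,"y":0,"z":0.4,"yaw":0},{"gripper":60,"x":0,"y":0,"z":0.22,"yaw":0},{"gripper":40,"x":0,"y":0,"z":0,"yaw":0},{"gripper":25,"x":0,"y":0,"z":0,"yaw":0},{"gripper":15,"x":0,"y":0,"z":0,"yaw":0},{"gripper":10,"x":0,"y":0,"z":0,"yaw":0},{"gripper":10,"x":0,"y":0,"z":0,"yaw":0}]' 30
python3 - <<'E'
from h import *
go(.516,-.138,.153,104.5)
cv2.imwrite('pics/w2.png',r.grab_frame('wrist')[:,:,::-1])
E
```

```text
clock: 3.37
eef_pos: [0.5151, -0.1389, 0.1544]
ee_rot: [0.611, 0.791, -0.002, -0.001]
force: [-14.4, -2.7, 7.7]
finger_gap: 0.0191
t 3.37 tcp [ 0.5151 -0.1389  0.1544] az 104.64 zax [-0.0033 -0.0016 -1.    ] shift [0.017 0.028 0.035] yaw 0.14 F [-14.37  -2.74   7.71] gap 0.0191 q [-0.48  0.5   1.65 -0.    0.99 -0.74]
```

View pics/w2.png

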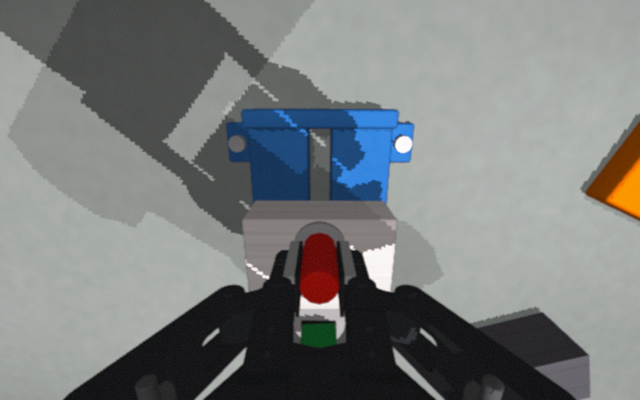

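```bash

python3 -m inch '[{"gripper":10,"x":0.05,"y":-0.02,"z":0,"yaw":0},{"gripper":10,"x":0.12,"y":0,"z":0,"yaw":0},{"gripper":10,"x":0.16,"y":0,"z":0,"yaw":0},{"gripper":10,"x":0.16,"y":0,"z":0,"yaw":0},{"gripper":10,"x":0.16,"y":0,"z":0,"yaw":0},{"gripper":10,"x":0.16,"y":0,"z":0,"yaw":0},{"gripper":10,"x":0.16,"y":0,"z":0,"yaw":0},{"gripper":10,"x":0.15,"y":0,"z":0,"yaw":0},{"gripper":10,"x":0.1,"y":0,"z":0,"yaw":0},{"gripper":10,"x":0.03,"y":0,"z":0,"yaw":0}]' 
python3 - <<'E'
from h import *
go(.516,-.138,.153,104.5)
cv2.imwrite('pics/s3.png',cv2.resize(r.grab_frame('scene')[135:245,140:320,::-1],None,fx=4,fy=4))
E
```

```text
clock: 4.25
eef_pos: [0.5026, -0.0914, 0.1544]
ee_rot: [0.611, 0.792, -0.002, 0.002]
force: [-5.9, -17.5, 3.0]
finger_gap: 0.0187
t 4.25 tcp [ 0.5026 -0.0914  0.1544] az 104.66 zax [ 5.0e-04 -4.5e-03 -1.0e+00] shift [-1.211  0.03   0.04 ] yaw 0.16 F [ -5.86 -17.53   3.  ] gap 0.0187 q [-0.41  0.45  1.72 -0.    0.96 -0.66]
```

View pics/s3.png

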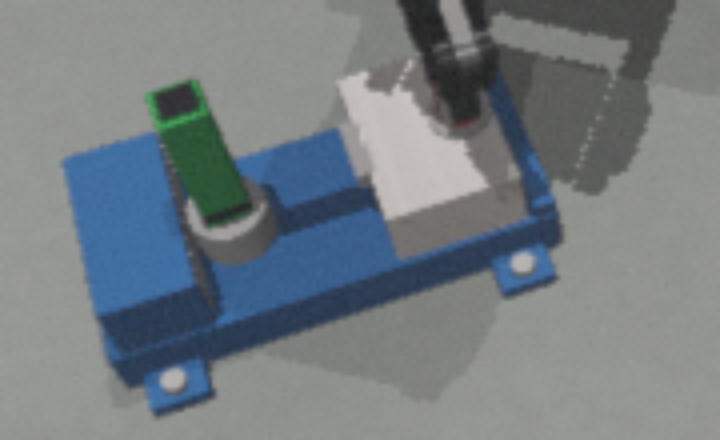

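```bash

python3 -m inch '[{"gripper":10,"x":0.03,"y":0,"z":0,"yaw":0},{"gripper":10,"x":0,"y":0,"z":0,"yaw":0},{"gripper":10,"x":0,"y":0,"z":0,"yaw":0}]' 
python3 -m inch '[{"gripper":30,"x":0,"y":0,"z":0,"yaw":0},{"gripper":60,"x":0,"y":0,"z":0,"yaw":0},{"gripper":85,"x":0,"y":0,"z":0,"yaw":0},{"gripper":85,"x":0,"y":0,"z":-0.2,"yaw":0},{"gripper":85,"x":0,"y":0,"z":-0.5,"yaw":0},{"gripper":85,"x":0,"y":0,"z":-0.6,"yaw":0},{"gripper":85,"x":0,"y":0,"z":-0.6,"yaw":0}]' 
python3 - <<'E'
from h import *
go(.535,-.2108,.21,104.5)
cv2.imwrite('pics/t4.png',cv2.resize(r.grab_frame('top')[205:305,330:460,::-1],None,fx=5,fy=5,interpolation=cv2.INTER_CUBIC))
E
```

```text
clock: 4.55
eef_pos: [0.5025, -0.0914, 0.1544]
ee_rot: [0.611, 0.791, -0.002, 0.002]
force: [-5.0, -16.1, 3.6]
finger_gap: 0.0188
clock: 5.13
eef_pos: [0.5023, -0.0887, 0.2306]
ee_rot: [0.611, 0.791, 0.0, -0.0]
force: [0.3, -0.7, 0.6]
finger_gap: 0.0848
t 5.13 tcp [ 0.5023 -0.0887  0.2306] az 104.61 zax [-2.e-04  3.e-04 -1.e+00] shift [-3.16   0.021  0.514] yaw 0.11 F [ 0.32 -0.68  0.6 ] gap 0.0848 q [-0.4   0.35  1.65  0.    1.14 -0.66]
```

View pics/t4.png

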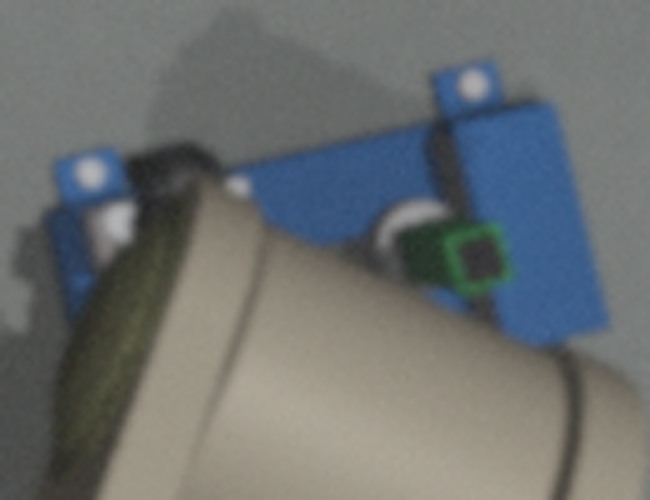

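```bash

python3 -m inch '[{"gripper":85,"x":-0.5,"y":0,"z":0,"yaw":0},{"gripper":85,"x":-0.8,"y":0,"z":0,"yaw":0},{"gripper":85,"x":-0.8,"y":0,"z":0,"yaw":0},{"gripper":85,"x":-0.7,"y":0,"z":0,"yaw":0},{"gripper":85,"x":-0.36,"y":0,"z":0,"yaw":0},{"gripper":85,"x":0,"y":0,"z":0,"yaw":0},{"gripper":85,"x":0,"y":0,"z":0,"yaw":0}]' 
python3 - <<'E'
from h import *
go(.5345,-.2105,.159,104.5)
cv2.imwrite('pics/w5.png',r.grab_frame('wrist')[:,:,::-1])
E
```

```text
clock: 5.77
eef_pos: [0.5342, -0.2112, 0.2292]
ee_rot: [0.612, 0.791, 0.0, -0.0]
force: [0.5, -0.2, -0.4]
finger_gap: 0.0852
t 5.77 tcp [ 0.5342 -0.2112  0.2292] az 104.56 zax [-1.e-04  4.e-04 -1.e+00] shift [0.015 0.011 1.755] yaw 0.06 F [ 0.52 -0.23 -0.43] gap 0.0852 q [-0.58  0.49  1.45  0.    1.21 -0.83]
```

View pics/w5.png

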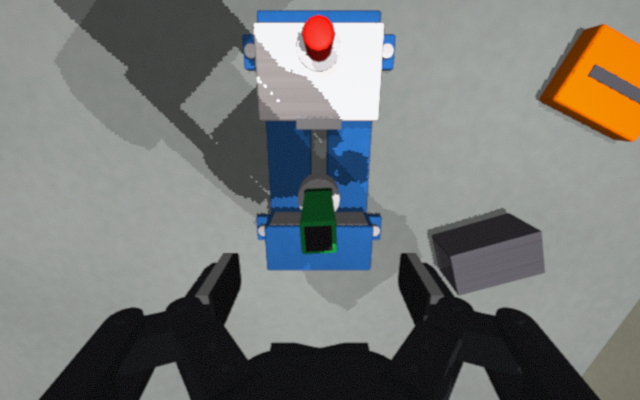

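```bash

python3 -c "
from h import *
print(onz('wrist',(318.7,237.5),.135))"
python3 -m inch '[{"gripper":85,"x":0,"y":0,"z":0.5,"yaw":0},{"gripper":85,"x":0,"y":0,"z":0.5,"yaw":0},{"gripper":85,"x":0,"y":0,"z":0.4,"yaw":0},{"gripper":80,"x":0,"y":0,"z":0.3,"yaw":0},{"gripper":60,"x":0,"y":0,"z":0.05,"yaw":0},{"gripper":45,"x":0,"y":0,"z":0,"yaw":0},{"gripper":30,"x":0,"y":0,"z":0,"yaw":0},{"gripper":15,"x":0,"y":0,"z":0,"yaw":0},{"gripper":10,"x":0,"y":0,"z":0,"yaw":0},{"gripper":10,"x":0,"y":0,"z":0,"yaw":0}]' 40
python3 -c "
from h import *
go(.5345,-.2105,.159,104.5)"
```

```text
[ 0.53434571 -0.20993187  0.135     ]
clock: 6.65
eef_pos: [0.5346, -0.2113, 0.1601]
ee_rot: [0.611, 0.791, 0.0, 0.001]
force: [-0.7, 2.0, 5.0]
finger_gap: 0.0235
t 6.65 tcp [ 0.5346 -0.2113  0.1601] az 104.6 zax [ 1.4e-03 -6.0e-04 -1.0e+00] shift [0.02  0.003 0.027] yaw 0.1 F [-0.74  2.04  4.96] gap 0.0235 q [-0.58  0.57  1.52  0.    1.06 -0.84]
```

```bash

python3 -m inch '[{"gripper":10,"x":0,"y":0,"z":-0.1,"yaw":0},{"gripper":10,"x":0,"y":0,"z":-0.2,"yaw":0},{"gripper":10,"x":0,"y":0,"z":-0.25,"yaw":0},{"gripper":10,"x":0,"y":0,"z":-0.25,"yaw":0},{"gripper":10,"x":0.2,"y":0,"z":0,"yaw":0},{"gripper":10,"x":0.3,"y":0,"z":0,"yaw":0},{"gripper":10,"x":0.3,"y":0,"z":0,"yaw":0},{"gripper":10,"x":0.15,"y":0,"z":0,"yaw":0},{"gripper":10,"x":0,"y":0,"z":0,"yaw":0},{"gripper":10,"x":0,"y":0,"z":0,"yaw":0}]' 40
python3 - <<'E'
from h import *
go(.5345,-.2105,.159,104.5)
cv2.imwrite('pics/s6.png',cv2.resize(r.grab_frame('scene')[125:245,140:320,::-1],None,fx=4,fy=4,interpolation=cv2.INTER_CUBIC))
E
```

```text
clock: 7.48
eef_pos: [0.5247, -0.174, 0.191]
ee_rot: [0.611, 0.792, -0.0, -0.0]
force: [0.1, -0.8, -2.5]
finger_gap: 0.0239
t 7.48 tcp [ 0.5247 -0.174   0.191 ] az 104.65 zax [-2.e-04 -0.e+00 -1.e+00] shift [-0.945  0.007  0.8  ] yaw 0.15 F [ 0.12 -0.84 -2.48] gap 0.0239 q [-0.53  0.48  1.56 -0.    1.1  -0.79]
```

View pics/s6.png

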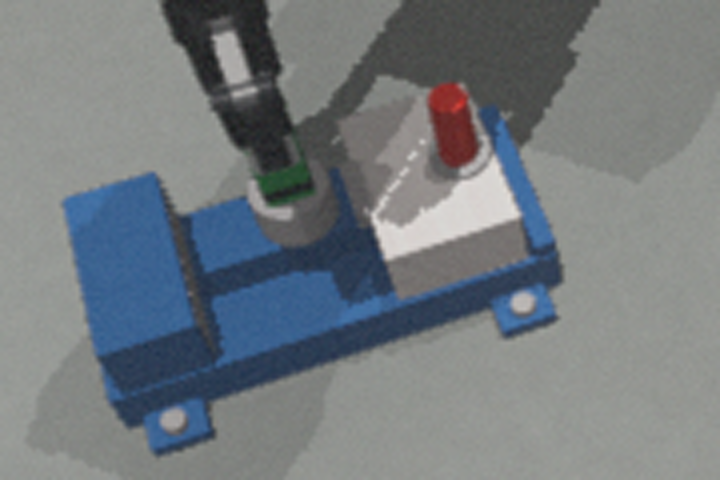

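```bash

python3 -m inch '[{"gripper":10,"x":0.08,"y":0,"z":0,"yaw":0},{"gripper":10,"x":0.08,"y":0,"z":0,"yaw":0},{"gripper":10,"x":0.05,"y":0,"z":0,"yaw":0},{"gripper":10,"x":0,"y":0,"z":0,"yaw":0}]' 25
python3 -m inch '[{"gripper":10,"x":0.06,"y":0,"z":0,"yaw":0},{"gripper":10,"x":0.06,"y":0,"z":0,"yaw":0},{"gripper":10,"x":0,"y":0,"z":0,"yaw":0}]' 
python3 - <<'E'
from h import *
go(.5345,-.2105,.159,104.5)
E
```

```text
clock: 7.87
eef_pos: [0.5226, -0.1669, 0.1913]
ee_rot: [0.611, 0.791, -0.001, 0.001]
force: [0.1, -4.9, -3.0]
finger_gap: 0.0236
clock: 8.12
eef_pos: [0.5217, -0.1625, 0.1917]
ee_rot: [0.612, 0.791, -0.001, 0.001]
force: [0.4, -5.5, -1.3]
finger_gap: 0.0236
t 8.12 tcp [ 0.5217 -0.1625  0.1917] az 104.6 zax [ 0.0017 -0.0026 -1.    ] shift [-1.239  0.006  0.822] yaw 0.1 F [ 0.36 -5.45 -1.28] gap 0.0236 q [-0.52  0.47  1.58 -0.    1.09 -0.77]
```

```bash

python3 -m inch '[{"gripper":10,"x":0.06,"y":0,"z":0,"yaw":0},{"gripper":10,"x":0.06,"y":0,"z":0,"yaw":0},{"gripper":10,"x":0.06,"y":0,"z":0,"yaw":0},{"gripper":10,"x":0.06,"y":0,"z":0,"yaw":0},{"gripper":10,"x":0.06,"y":0,"z":0,"yaw":0},{"gripper":10,"x":0.06,"y":0,"z":0,"yaw":0},{"gripper":10,"x":0,"y":0,"z":0,"yaw":0}]' 
python3 - <<'E'
from h import *
go(.5345,-.2105,.159,104.5)
cv2.imwrite('pics/s7.png',cv2.resize(r.grab_frame('scene')[125:245,140:320,::-1],None,fx=4,fy=4,interpolation=cv2.INTER_CUBIC))
cv2.imwrite('pics/w7.png',r.grab_frame('wrist')[:,:,::-1])
E
```

```text
clock: 8.7
eef_pos: [0.5183, -0.1487, 0.1922]
ee_rot: [0.611, 0.791, -0.0, 0.002]
force: [0.3, -5.3, 1.5]
finger_gap: 0.0234
t 8.7 tcp [ 0.5183 -0.1487  0.1922] az 104.61 zax [ 0.0028 -0.0031 -1.    ] shift [-1.595  0.     0.835] yaw 0.11 F [ 0.29 -5.3   1.45] gap 0.0234 q [-0.5   0.46  1.6  -0.    1.08 -0.75]
```

View pics/s7.png

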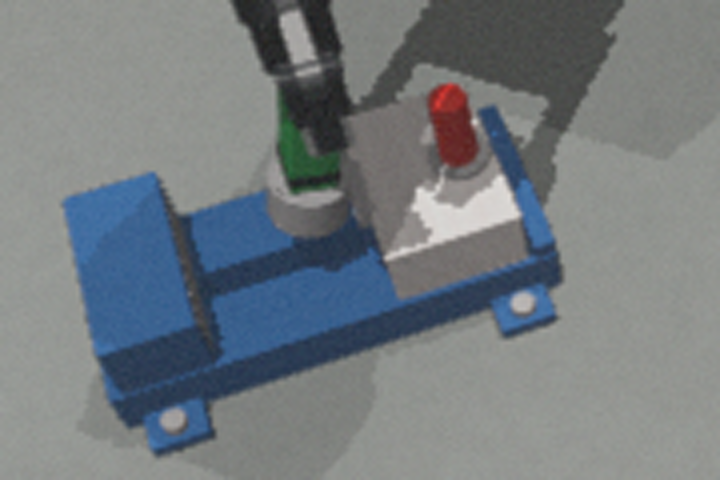

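View pics/w7.png

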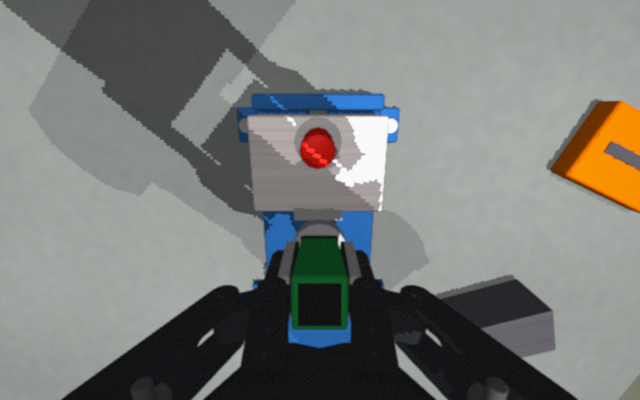

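```bash

python3 - <<'E'
from h import *
im=cv2.imread('pics/w7.png')
cv2.imwrite('pics/w7c.png',cv2.resize(im[210:345,260:380],None,fx=5,fy=5,interpolation=cv2.INTER_CUBIC))
p=r.camera_params('wrist'); f=200/np.tan(np.radians(p['vfov']/2)); T=np.linalg.inv(np.array(p['tool_from_camera']))
def px(P):
    c=T@np.append(P,1); return np.array([p['cx']-f*c[0]/c[2],p['cy']+f*c[1]/c[2]]).round(1)
for th in (10,14,18,20,22):
  t=np.radians(th); u=np.array([np.sin(t),0,-np.cos(t)]); v=np.array([np.cos(t),0,np.sin(t)])
  b=np.array([0,0,.054]); print(th,[px(b+s*u+w*v+np.array([0,.012*1,0])) for s,w in((.03,-.012),(.03,.012),(-.05,.012),(-.05,.02),(-.055,.02))])
E
```

```text
10 [array([347.1, 331.7]), array([347.9, 276.2]), array([335.8, 226.8]), array([335.9, 215.3]), array([335.5, 213.8])]
14 [array([347.4, 328. ]), array([347.8, 270.4]), array([335.7, 231.5]), array([335.7, 220. ]), array([335.3, 218.9])]
18 [array([347.6, 324. ]), array([347.6, 264.6]), array([335.6, 236.4]), array([335.6, 224.8]), array([335.2, 224.1])]
20 [array([347.7, 321.8]), array([347.5, 261.8]), array([335.6, 238.8]), array([335.6, 227.2]), array([335.1, 226.7])]
22 [array([347.8, 319.6]), array([347.3, 259. ]), array([335.6, 241.3]), array([335.5, 229.7]), array([335.1, 229.4])]
```

View pics/w7c.png

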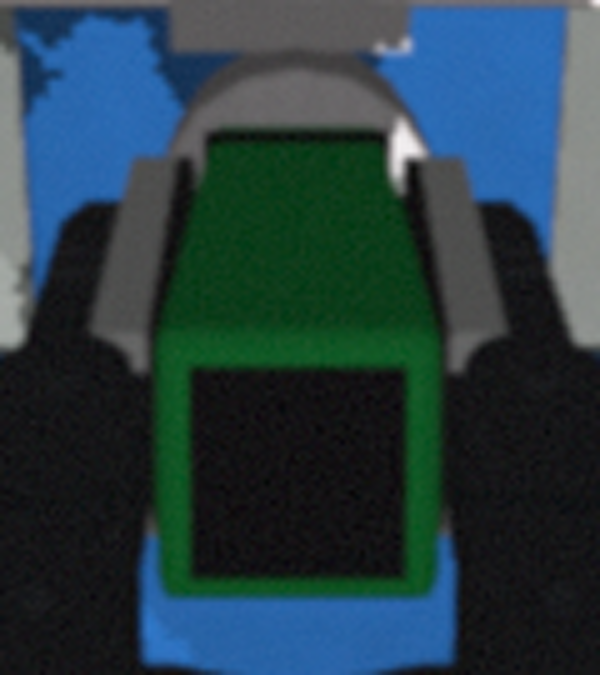

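```bash
cat > fit.py <<'E'
from h import *
from scipy.optimize import least_squares
p=r.camera_params('wrist'); f=200/np.tan(np.radians(p['vfov']/2)); T=np.linalg.inv(np.array(p['tool_from_camera']))
def row(P):
    c=T@np.append(P,1); return p['cy']+f*c[1]/c[2]
def wid(P):
    c=T@np.append(P,1); return f*.024/-c[2]
def fit(r1,r2,r3,w1=None,w2=None,w3=None):
    def e(v):
        t,dx,dz=v; u=np.array([np.sin(t),0,-np.cos(t)]); n=np.array([np.cos(t),0,np.sin(t)]); b=np.array([dx,0,.054+dz])
        a=[b+.03*u-.012*n,b+.03*u+.012*n,b-.05*u+.012*n]
        o=[row(a[i])-q for i,q in enumerate((r1,r2,r3))]
        o+=[(wid(a[i])-q) for i,q in enumerate((w1,w2,w3)) if q]
        return o
    s=least_squares(e,[.3,0,0],x_scale=[.1,.005,.005]); return np.degrees(s.x[0]),s.x[1:]*1000,s.fun
E
python3 -c "
from fit import *
print(fit(329,276,235.5)); print(fit(329,276,236.2,55.6,57,36)); print(fit(329,274.5,235.2,55.6,57,36))
go(.5,-.2,.2,104)"
```

```text
(np.float64(13.382150554363603), array([-7.06171609,  7.25307643]), array([0., 0., 0.]))
(np.float64(14.065334117597956), array([-5.69098968,  4.99781715]), array([ 0.81882324, -0.6471498 , -0.26670774,  0.21325143, -0.30661674,
       -2.20990741]))
(np.float64(13.987526108543237), array([-4.87967913,  4.55379309]), array([ 0.16461231, -0.09162878, -0.11834251,  0.52271183,  0.02854424,
       -2.08967019]))
t 8.8 tcp [ 0.5183 -0.1488  0.1921] az 104.59 zax [ 0.0027 -0.0028 -1.    ] shift [-1.125 -0.766 -0.194] yaw 0.59 F [ 0.4  -6.09  2.08] gap 0.0233 q [-0.5   0.46  1.6  -0.    1.08 -0.75]
```

```bash

python3 -m inch '[{"gripper":10,"x":0.05,"y":0,"z":0,"yaw":0},{"gripper":10,"x":0.05,"y":0,"z":0,"yaw":0},{"gripper":10,"x":0,"y":0,"z":0,"yaw":0},{"gripper":10,"x":-0.2,"y":0,"z":0,"yaw":0},{"gripper":10,"x":-0.4,"y":0,"z":0,"yaw":0},{"gripper":10,"x":0,"y":0,"z":-0.5,"yaw":0},{"gripper":10,"x":0,"y":0,"z":-0.6,"yaw":0},{"gripper":10,"x":0,"y":0,"z":-0.5,"yaw":0},{"gripper":10,"x":0,"y":0,"z":0,"yaw":0},{"gripper":10,"x":0,"y":0,"z":0,"yaw":0}]' 40
python3 - <<'E'
from h import *
go(.5345,-.2105,.159,104.5)
s=r.grab_frame('scene')[:,:,::-1]; cv2.imwrite('pics/s8f.png',s)
cv2.imwrite('pics/s8.png',cv2.resize(s[95:215,140:320],None,fx=4,fy=4,interpolation=cv2.INTER_CUBIC))
w=r.grab_frame('wrist')[:,:,::-1];cv2.imwrite('pics/w8f.png',w)
cv2.imwrite('pics/w8.png',cv2.resize(w[210:345,260:380],None,fx=4,fy=4,interpolation=cv2.INTER_CUBIC))
E
```

```text
clock: 9.63
eef_pos: [0.5228, -0.1673, 0.255]
ee_rot: [0.612, 0.791, 0.0, 0.0]
force: [-0.1, -1.3, -3.8]
finger_gap: 0.0237
t 9.63 tcp [ 0.5228 -0.1673  0.255 ] az 104.59 zax [ 6.e-04  2.e-04 -1.e+00] shift [-1.119  0.008  2.4  ] yaw 0.09 F [-0.12 -1.32 -3.83] gap 0.0237 q [-0.52  0.41  1.5   0.    1.24 -0.78]
```

View pics/s8.png

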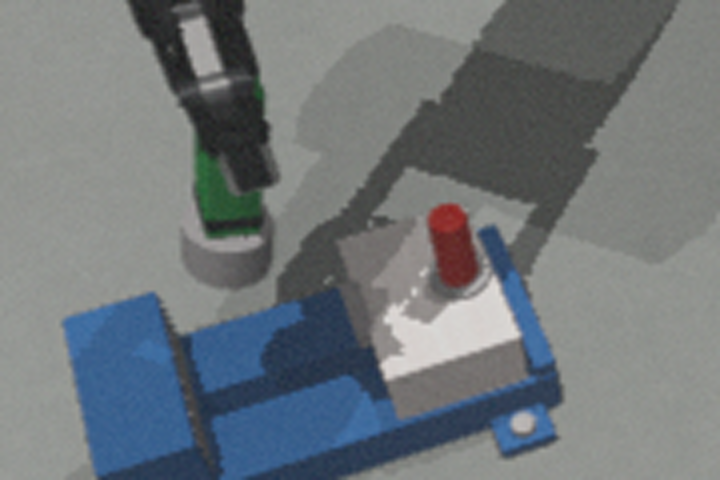

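View pics/w8.png

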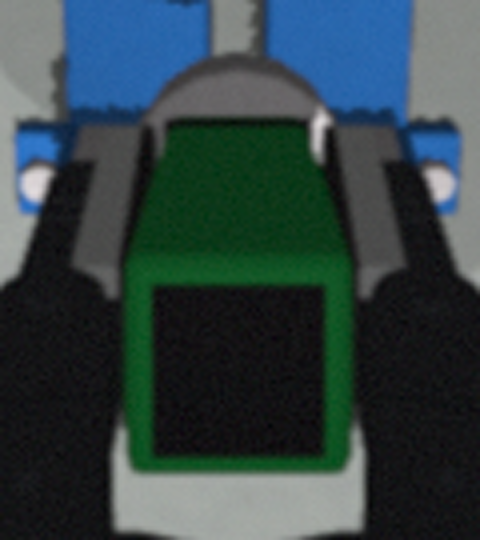

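```bash

python3 - <<'E'
from fit import *
print(fit(327.5,273.2,240.5)); print(fit(327.5,273.2,240.5,55.0,57,37.5));
q=r.camera_params('scene'); fs=200/np.tan(np.radians(q['vfov']/2)); S=np.linalg.inv(np.array(q['world_from_camera']))
def px(P):
    c=S@np.append(P,1); return np.array([q['cx']-fs*c[0]/c[2],q['cy']+fs*c[1]/c[2]])
o=r.get_obs(); b=o['eef_pos']+[0,0,-.054]; az=np.radians(104.6)
h=np.array([np.cos(az),np.sin(az),0]); n0=np.array([np.sin(az),-np.cos(az),0])
for th in (10,14,16,18,20,22):
    t=np.radians(th); u=np.sin(t)*h+np.cos(t)*np.array([0,0,1]); v=np.cos(t)*h-np.sin(t)*np.array([0,0,1])
    c=lambda P:((px(P)-[140,95])*4).round(0)
    print(th,'collar sides L',c(b-.05*u-.02*v),c(b-.075*u-.02*v),'R',c(b-.05*u+.02*v),c(b-.075*u+.02*v),'green bottom front edge',c(b-.05*u-.012*v+.012*n0),c(b-.05*u+.012*v+.012*n0),'ctr',c(b-.05*u),'topR',c(b+.03*u+.012*v+.012*n0))
E
python3 -c "
import cv2
im=cv2.imread('pics/s8f.png')[110:175,175:225]
cv2.imwrite('pics/s8z.png',cv2.resize(im,None,fx=9,fy=9,interpolation=cv2.INTER_CUBIC))"
```

```text
(np.float64(16.77776549455724), array([-8.00452637,  7.31929556]), array([ 0.00000000e+00, -5.68434189e-14,  0.00000000e+00]))
(np.float64(17.035249707118272), array([-6.28254994,  4.89467613]), array([ 0.79882008, -0.60396834, -0.31966395,  1.09898181, -0.61020024,
       -3.85422659]))
10 collar sides L [203. 220.] [209. 259.] R [294. 205.] [297. 244.] green bottom front edge [227. 237.] [282. 227.] ctr [249. 213.] topR [268.  88.]
14 collar sides L [194. 219.] [197. 259.] R [286. 209.] [286. 247.] green bottom front edge [219. 236.] [274. 230.] ctr [241. 214.] topR [274.  89.]
16 collar sides L [190. 219.] [191. 258.] R [282. 210.] [280. 249.] green bottom front edge [215. 236.] [270. 231.] ctr [237. 214.] topR [276.  89.]
18 collar sides L [186. 218.] [184. 258.] R [278. 212.] [275. 251.] green bottom front edge [210. 236.] [266. 232.] ctr [233. 215.] topR [279.  90.]
20 collar sides L [182. 217.] [178. 257.] R [274. 213.] [269. 252.] green bottom front edge [206. 235.] [262. 233.] ctr [229. 215.] topR [281.  91.]
22 collar sides L [178. 216.] [173. 256.] R [270. 214.] [263. 254.] green bottom front edge [202. 235.] [258. 233.] ctr [225. 215.] topR [284.  92.]
```

View pics/s8z.png

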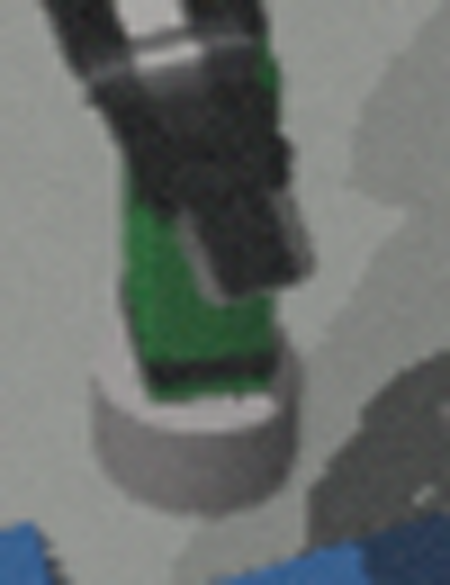

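```bash

python3 -c "
import cv2
im=cv2.imread('pics/w5.png')[165:265,285:355]
cv2.imwrite('pics/w5z.png',cv2.resize(im,None,fx=6,fy=6,interpolation=cv2.INTER_CUBIC))"
```

```text
(no output)
```

View pics/w5z.png

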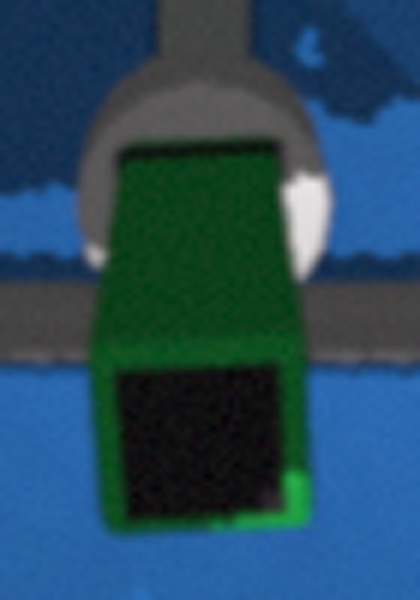

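```bash

python3 -c "
from fit import *
for r1,r2,r3 in ((253.3,221.7,188.5),(253.3,220.7,188.5),(253.3,221.7,189.5)): print(fit(r1,r2,r3), fit(r1,r2,r3,34,34.5,27))
print(fit(327.5,273.2,239.7)); print(fit(327.5,273.2,239.7,55.0,57,37.5));
print(fit(327.5,272,239.7)); 
"
```

```text
(np.float64(0.0437481398014374), array([-4.65024607, 80.24171223]), array([0., 0., 0.])) (np.float64(-0.1358470300695738), array([-5.05197138, 81.22837364]), array([-0.10500756,  0.12387694, -0.03222631,  0.03556945,  0.92146701,
       -1.74389484]))
(np.float64(0.9083473835988224), array([-2.81613211, 76.37226805]), array([-2.84217094e-14,  0.00000000e+00,  0.00000000e+00])) (np.float64(0.33892203434481144), array([-4.51648373, 80.46942074]), array([-0.48376412,  0.43650578,  0.04033138,  0.22106142,  1.08655961,
       -1.68019659]))
(np.float64(0.6530306894674894), array([-5.40678176, 81.13974531]), array([0., 0., 0.])) (np.float64(0.570467113505874), array([-5.49259142, 81.37246527]), array([-0.01494978,  0.05053104, -0.05072869,  0.0321007 ,  0.86496629,
       -1.80211065]))
(np.float64(16.396165989169635), array([-7.6056326 ,  7.10353584]), array([0., 0., 0.]))
(np.float64(16.62509363632016), array([-6.04052492,  4.90017183]), array([ 0.73191226, -0.54337874, -0.30801596,  1.08929386, -0.53804404,
       -3.82571608]))
(np.float64(16.942347631407653), array([-6.19678191,  5.30752142]), array([0., 0., 0.]))
```

```bash

python3 -m inch '[{"gripper":10,"x":0,"y":0,"z":0.5,"yaw":0},{"gripper":10,"x":0,"y":0,"z":0.6,"yaw":0},{"gripper":10,"x":0,"y":0,"z":0.48,"yaw":0},{"gripper":10,"x":0.3,"y":0,"z":0,"yaw":0},{"gripper":10,"x":0.25,"y":0,"z":0,"yaw":0},{"gripper":10,"x":0.08,"y":0,"z":0,"yaw":0},{"gripper":10,"x":0.06,"y":0,"z":0,"yaw":0},{"gripper":10,"x":0.02,"y":0,"z":0,"yaw":0},{"gripper":10,"x":0,"y":0,"z":0,"yaw":0},{"gripper":10,"x":0,"y":0,"z":0,"yaw":0}]' 25
python3 -m inch '[{"gripper":10,"x":-0.2,"y":0,"z":0,"yaw":0},{"gripper":10,"x":-0.4,"y":0,"z":0,"yaw":0},{"gripper":10,"x":0,"y":0,"z":-0.5,"yaw":0},{"gripper":10,"x":0,"y":0,"z":-0.7,"yaw":0},{"gripper":10,"x":0,"y":0,"z":-0.8,"yaw":0},{"gripper":10,"x":0,"y":0,"z":-0.5,"yaw":0},{"gripper":10,"x":0,"y":0,"z":0,"yaw":0},{"gripper":10,"x":0,"y":0,"z":0,"yaw":0}]' 40
python3 - <<'E'
from h import *
go(.5,.2,.25,159)
s=r.grab_frame('scene')[:,:,::-1]; cv2.imwrite('pics/s9f.png',s)
cv2.imwrite('pics/s9.png',cv2.resize(s[60:240,140:320],None,fx=3,fy=3,interpolation=cv2.INTER_CUBIC))
w=r.grab_frame('wrist')[:,:,::-1];cv2.imwrite('pics/w9f.png',w)
cv2.imwrite('pics/w9.png',cv2.resize(w[210:345,260:380],None,fx=4,fy=4,interpolation=cv2.INTER_CUBIC))
E
```

```text
clock: 10.57
eef_pos: [0.5163, -0.1401, 0.1936]
ee_rot: [0.611, 0.791, -0.0, 0.002]
force: [0.4, -5.9, -3.2]
finger_gap: 0.0234
clock: 11.23
eef_pos: [0.5218, -0.1628, 0.2928]
ee_rot: [0.611, 0.791, 0.0, 0.001]
force: [0.6, 0.8, -3.1]
finger_gap: 0.0237
t 11.23 tcp [ 0.5218 -0.1628  0.2928] az 104.62 zax [ 2.e-03 -7.e-04 -1.e+00] shift [8.915 1.759 1.064] yaw -54.38 F [ 0.61  0.84 -3.12] gap 0.0237 q [-0.52  0.37  1.45  0.    1.32 -0.77]
```

View pics/s9.png

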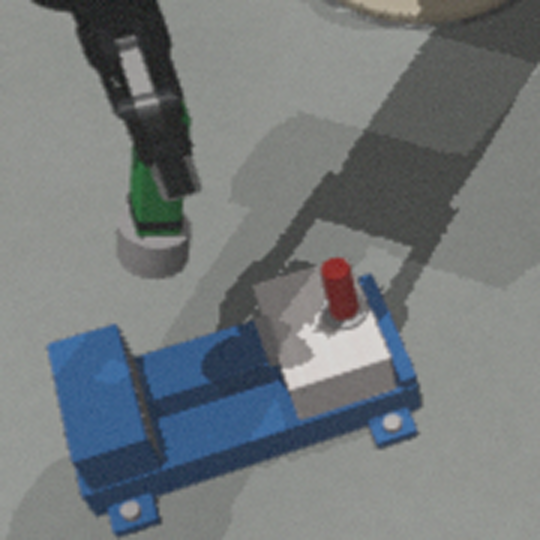

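View pics/w9.png

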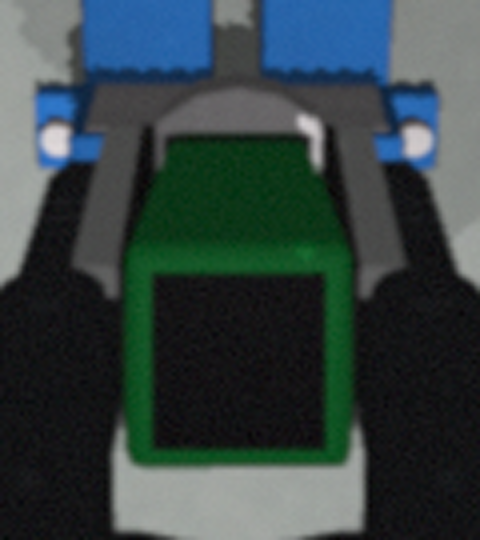

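```bash

python3 -c "
from fit import *
print(fit(326,270.5,243.5)); print(fit(326,270.5,244.2,55.0,57,37.5));print(fit(326,269.5,243.7))
"
```

```text
(np.float64(19.195031307789733), array([-7.79985671,  6.61010636]), array([0., 0., 0.]))
(np.float64(19.712574286673593), array([-6.62046601,  4.65149885]), array([ 0.69239936, -0.52363678, -0.28741756,  1.42515832, -0.81626356,
       -3.92908022]))
(np.float64(19.719279817433677), array([-6.68294619,  5.10756276]), array([0., 0., 0.]))
```

```bash

python3 -c "
from h import *
go(.489,.259,.29,158.7)"
python3 -m inch '[{"gripper":10,"x":0.5,"y":0.08,"z":0,"yaw":0},{"gripper":10,"x":0.8,"y":0.14,"z":0,"yaw":0},{"gripper":10,"x":0.9,"y":0.16,"z":0,"yaw":0},{"gripper":10,"x":0.9,"y":0.16,"z":0,"yaw":0},{"gripper":10,"x":0.9,"y":0.16,"z":0,"yaw":0},{"gripper":10,"x":0.9,"y":0.16,"z":0,"yaw":0},{"gripper":10,"x":0.9,"y":0.16,"z":0,"yaw":0},{"gripper":10,"x":0.9,"y":0.16,"z":0,"yaw":0},{"gripper":10,"x":0.9,"y":0.16,"z":0,"yaw":0},{"gripper":10,"x":0.9,"y":0.16,"z":0,"yaw":0}]'
python3 -m inch '[{"gripper":10,"x":0.9,"y":0.16,"z":0,"yaw":0},{"gripper":10,"x":0.6,"y":0.1,"z":0,"yaw":0},{"gripper":10,"x":0,"y":0,"z":0,"yaw":-7},{"gripper":10,"x":0,"y":0,"z":0,"yaw":-7},{"gripper":10,"x":0,"y":0,"z":0,"yaw":-7},{"gripper":10,"x":0,"y":0,"z":0,"yaw":-7},{"gripper":10,"x":0,"y":0,"z":0,"yaw":-7},{"gripper":10,"x":0,"y":0,"z":0,"yaw":-7},{"gripper":10,"x":0,"y":0,"z":0,"yaw":-7},{"gripper":10,"x":0,"y":0,"z":0,"yaw":-5}]'
python3 -c "
from h import *
go(.489,.259,.29,158.7)"
```

```text
t 11.33 tcp [ 0.5214 -0.1626  0.2908] az 104.61 zax [-0.0017  0.0013 -1.    ] shift [10.403  1.876  0.035] yaw -54.09 F [ 0.2  -0.01 -2.68] gap 0.0235 q [-0.52  0.37  1.45  0.    1.32 -0.77]
clock: 12.17
eef_pos: [0.4932, 0.183, 0.2906]
ee_rot: [0.612, 0.791, -0.001, -0.001]
force: [1.0, -0.4, -2.5]
finger_gap: 0.0237
clock: 13.0
eef_pos: [0.4886, 0.2419, 0.2903]
ee_rot: [0.183, 0.983, -0.001, -0.001]
force: [-0.1, -0.2, -2.7]
finger_gap: 0.0233
t 13.0 tcp [0.4886 0.2419 0.2903] az 158.96 zax [-2.9e-03 -6.0e-04 -1.0e+00] shift [0.145 0.403 0.008] yaw 0.26 F [-0.13 -0.2  -2.68] gap 0.0233 q [ 0.24  0.37  1.46  0.    1.32 -0.96]
```

```bash

python3 -m inch '[{"gripper":10,"x":0.15,"y":0.4,"z":0,"yaw":0.2},{"gripper":10,"x":0,"y":0,"z":0,"yaw":0},{"gripper":10,"x":0,"y":0,"z":0,"yaw":0},{"gripper":10,"x":0,"y":0,"z":0,"yaw":0}]'
python3 - <<'E'
from h import *
go(.489,.259,.25,158.7)
s=r.grab_frame('scene')[:,:,::-1]; cv2.imwrite('pics/s10f.png',s)
cv2.imwrite('pics/s10.png',cv2.resize(s[50:220,330:480],None,fx=4,fy=4,interpolation=cv2.INTER_CUBIC)[:600])
t=r.grab_frame('top')[:,:,::-1];cv2.imwrite('pics/t10f.png',t)
cv2.imwrite('pics/t10.png',cv2.resize(t[170:320,120:280],None,fx=4,fy=4,interpolation=cv2.INTER_CUBIC))
w=r.grab_frame('wrist')[:,:,::-1];cv2.imwrite('pics/w10.png',w)
E
```

```text
clock: 13.33
eef_pos: [0.489, 0.2587, 0.291]
ee_rot: [0.187, 0.982, -0.0, -0.001]
force: [-0.0, 0.7, -2.1]
finger_gap: 0.0235
t 13.33 tcp [0.489  0.2587 0.291 ] az 158.4 zax [-1.7e-03 -6.0e-04 -1.0e+00] shift [1.000e-03 7.000e-03 1.025e+00] yaw -0.3 F [-0.    0.69 -2.06] gap 0.0235 q [ 0.27  0.39  1.43 -0.    1.33 -0.92]
```

View pics/s10.png

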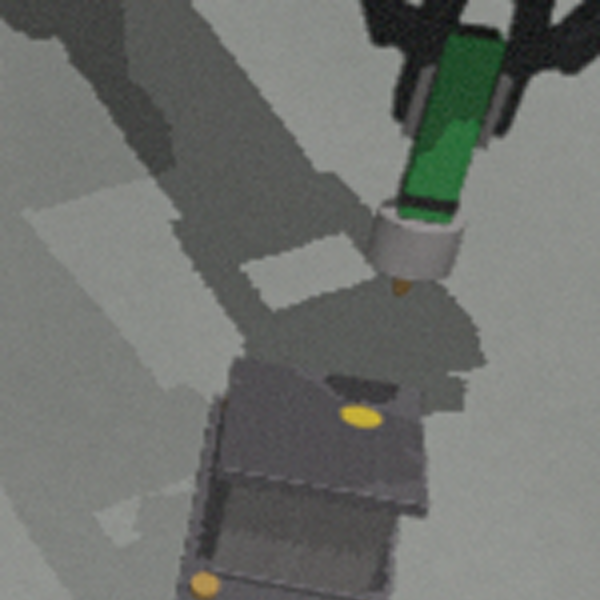

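View pics/t10.png

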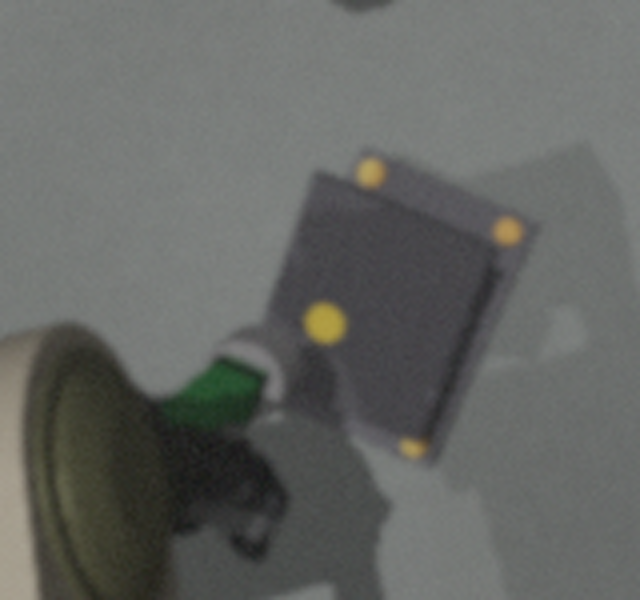

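View pics/w10.png

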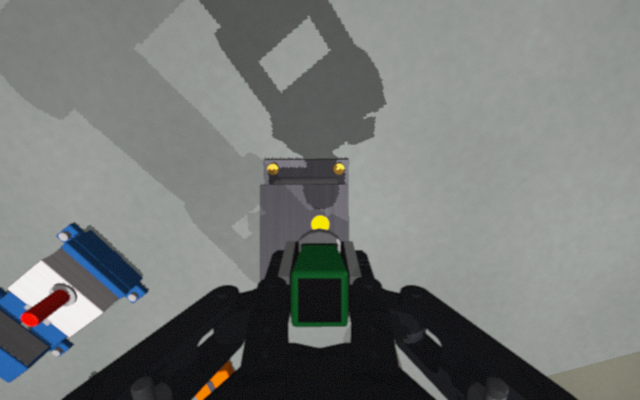

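```bash

python3 - <<'E'
from h import *
np.set_printoptions(precision=4,suppress=True)
w=cv2.imread('pics/w10.png'); h,s,v=cv2.split(cv2.cvtColor(w,cv2.COLOR_BGR2HSV))
print(blobs(w,(h>22)&(h<35)&(s>120)&(v>100)), blobs(w,(h>15)&(h<24)&(s>120)&(v>80)))
print('spot wrist',onz('wrist',(320,222.5),.075))
a,b=onz('wrist',(272,169),.01),onz('wrist',(339,169),.01);d=a-b;print('bolts',a,b,np.degrees(np.arctan2(d[1],d[0])),np.linalg.norm(d))
q=r.camera_params('scene'); fs=200/np.tan(np.radians(q['vfov']/2)); S=np.linalg.inv(np.array(q['world_from_camera']))
def px(P):
    c=S@np.append(P,1); return np.array([q['cx']-fs*c[0]/c[2],q['cy']+fs*c[1]/c[2]])
o=r.get_obs(); M=R.from_quat(o['ee_rot']).as_matrix()
for th in (17,19.5,22):
    t=np.radians(th)
    f=lambda x,z:(px(o['eef_pos']+M@np.array([x,0,z]))).round(1)
    u=np.array([-np.sin(t),np.cos(t)]);b=np.array([0,.054])
    print(th,'tip',f(*(b+.0915*u)),'tip world',o['eef_pos']+M@np.array([b[0]+.092*u[0],0,b[1]+.092*u[1]]),'collar bot ctr',f(*(b+.076*u)),'collar top',f(*(b+.051*u)),'top',f(*(b-.029*u)))
print('tip ray', [ (ray('scene',(430.25,122.5)))])
oo,dd=ray('scene',(430.25,122.0))
# ray meets tool's xz plane through TCP
k=((o['eef_pos']-oo)@M[:,1])/(dd@M[:,1]);P=oo+k*dd;print('ray∩plane',P,'in tool',M.T@(P-o['eef_pos']))
E
python3 -c "
import cv2
im=cv2.imread('pics/s10f.png')[50:130,410:475]
cv2.imwrite('pics/s10z.png',cv2.resize(im,None,fx=7,fy=7,interpolation=cv2.INTER_CUBIC))"
```

```text
[([339.5, 166.2], [336, 163, 9, 7, 47]), ([273.3, 166.5], [268, 164, 11, 6, 43]), ([319.9, 222.6], [311, 215, 19, 15, 233])] [([272.5, 169.6], [267, 163, 12, 12, 75]), ([337.4, 169.7], [333, 163, 12, 12, 67]), ([218.7, 378.4], [211, 372, 16, 15, 125]), ([202.7, 393.0], [197, 386, 13, 14, 94])]
spot wrist [0.5285 0.2439 0.075 ]
bolts [0.4627 0.2041 0.01  ] [0.4945 0.2839 0.01  ] -111.68034588530067 0.08589172103257468
17 tip [429.8 120.7] tip world [0.5141 0.2487 0.1496] collar bot ctr [432.  113.2] collar top [435.7 100.6] top [449.   55.9]
19.5 tip [429.8 121.6] tip world [0.5177 0.2472 0.1509] collar bot ctr [432.  113.9] collar top [435.7 101.1] top [448.9  55.7]
22 tip [429.8 122.4] tip world [0.5212 0.2459 0.1523] collar bot ctr [432.1 114.6] collar top [435.8 101.5] top [448.9  55.5]
tip ray [(array([ 0.9852, -0.0316,  0.6445]), array([-0.6346,  0.3806, -0.6726]))]
ray∩plane [0.5236 0.2449 0.1566] in tool [-0.0371 -0.      0.1351]
```

View pics/s10z.png

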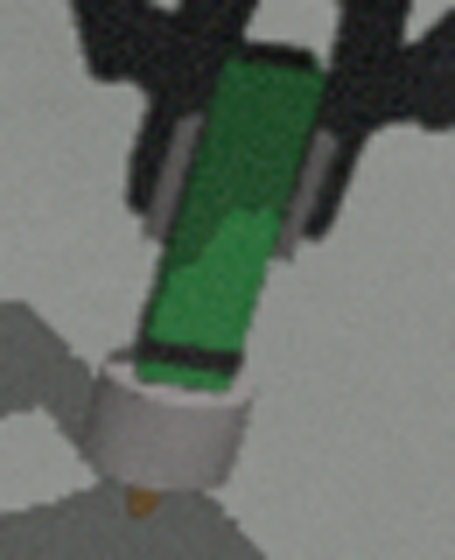

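```bash

python3 -c "
from h import *
go(.4964,.257,.2298,158.3)"
python3 -m inch '[{"gripper":10,"x":-0.03,"y":0,"z":0.3,"yaw":0},{"gripper":10,"x":-0.05,"y":0,"z":0.5,"yaw":0},{"gripper":10,"x":-0.05,"y":0,"z":0.5,"yaw":0},{"gripper":10,"x":-0.05,"y":0,"z":0.23,"yaw":0},{"gripper":10,"x":0,"y":0,"z":0,"yaw":0},{"gripper":10,"x":0,"y":0,"z":0,"yaw":0},{"gripper":10,"x":0,"y":0,"z":0,"yaw":0}]'
python3 - <<'E'
from h import *
go(.4964,.257,.2298,158.3)
s=r.grab_frame('scene')[:,:,::-1]; cv2.imwrite('pics/s11f.png',s)
cv2.imwrite('pics/s11.png',cv2.resize(s[80:180,375:475],None,fx=6,fy=6,interpolation=cv2.INTER_CUBIC))
w=r.grab_frame('wrist')[:,:,::-1];cv2.imwrite('pics/w11.png',w)
E
```

```text
t 13.48 tcp [0.4892 0.2586 0.2916] az 158.37 zax [-5.e-04 -2.e-04 -1.e+00] shift [-0.182  0.03   1.546] yaw 0.07 F [-0.18 -0.64 -2.3 ] gap 0.0235 q [ 0.27  0.38  1.43 -0.    1.33 -0.92]
clock: 14.07
eef_pos: [0.4963, 0.2564, 0.2319]
ee_rot: [0.187, 0.982, 0.0, 0.001]
force: [0.0, 0.8, -2.2]
finger_gap: 0.0233
t 14.07 tcp [0.4963 0.2564 0.2319] az 158.4 zax [ 1.9e-03  5.0e-04 -1.0e+00] shift [0.004 0.014 0.053] yaw 0.1 F [ 0.    0.77 -2.19] gap 0.0233 q [ 0.27  0.45  1.5   0.    1.19 -0.93]
```

View pics/s11.png

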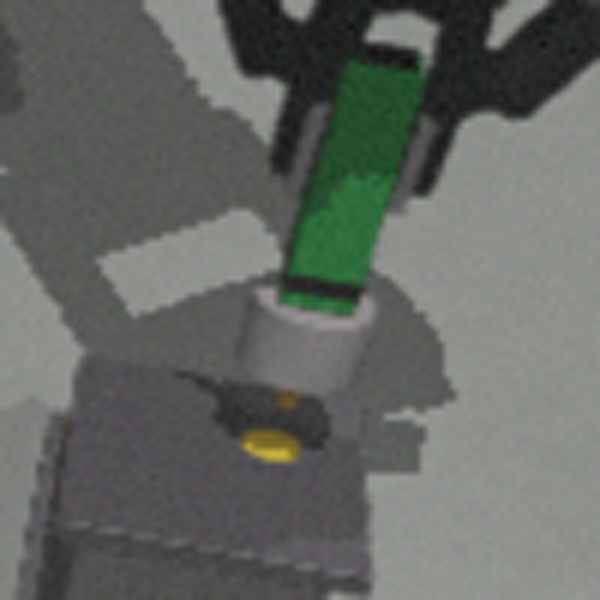

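View pics/w11.png

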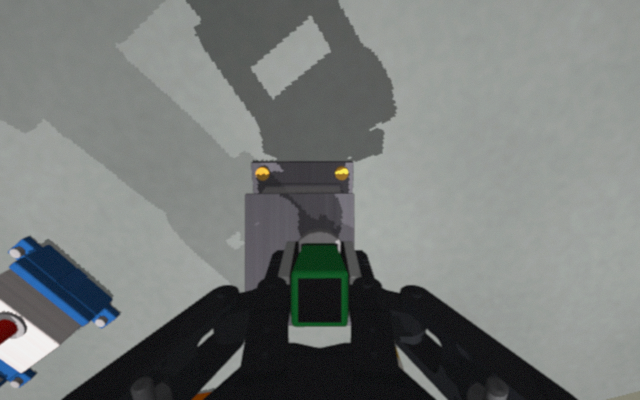

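```bash

python3 -m inch '[{"gripper":10,"x":-0.025,"y":0,"z":0.07,"yaw":0},{"gripper":10,"x":-0.026,"y":0,"z":0.07,"yaw":0},{"gripper":10,"x":-0.026,"y":0,"z":0.07,"yaw":0},{"gripper":10,"x":-0.017,"y":0,"z":0.05,"yaw":0},{"gripper":10,"x":0,"y":0,"z":0,"yaw":0},{"gripper":10,"x":0,"y":0,"z":0,"yaw":0}]'
python3 - <<'E'
from h import *
go(.5012,.2551,.2157,158.3)
s=r.grab_frame('scene')[:,:,::-1]; cv2.imwrite('pics/s12f.png',s)
cv2.imwrite('pics/s12.png',cv2.resize(s[80:180,375:475],None,fx=6,fy=6,interpolation=cv2.INTER_CUBIC))
E
```

```text
clock: 14.67
eef_pos: [0.4994, 0.255, 0.2201]
ee_rot: [0.187, 0.982, -0.0, -0.0]
force: [-0.6, -1.3, -1.9]
finger_gap: 0.0236
t 14.67 tcp [0.4994 0.255  0.2201] az 158.4 zax [-4.e-04 -1.e-04 -1.e+00] shift [-0.04  0.02  0.11] yaw 0.1 F [-0.57 -1.3  -1.92] gap 0.0236 q [ 0.26  0.47  1.5   0.    1.17 -0.93]
```

View pics/s12.png

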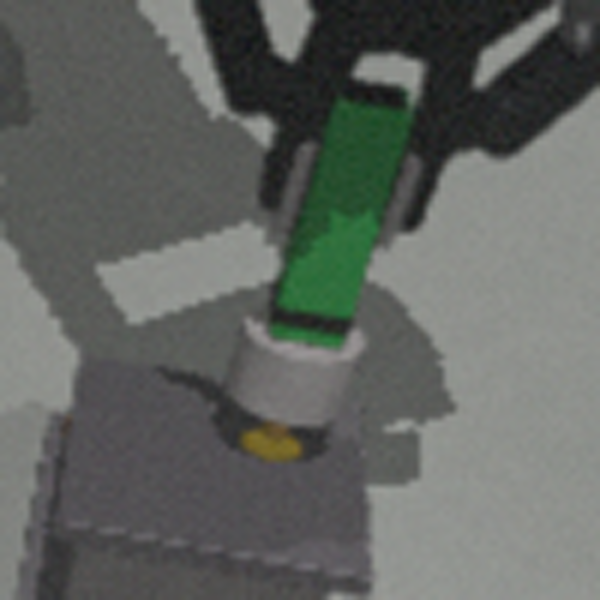

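```bash

python3 -m inch '[{"gripper":10,"x":-0.015,"y":0.02,"z":0.04,"yaw":0},{"gripper":10,"x":-0.015,"y":0,"z":0.04,"yaw":0},{"gripper":10,"x":0,"y":0,"z":0,"yaw":0},{"gripper":10,"x":0,"y":0,"z":0,"yaw":0}]'
python3 -m inch '[{"gripper":10,"x":-0.015,"y":0,"z":0.04,"yaw":0},{"gripper":10,"x":0,"y":0,"z":0,"yaw":0},{"gripper":10,"x":0,"y":0,"z":0,"yaw":0}]'
python3 - <<'E'
from h import *
go(.5012,.2551,.2157,158.3)
s=r.grab_frame('scene')[:,:,::-1]; cv2.imwrite('pics/s13f.png',s)
cv2.imwrite('pics/s13.png',cv2.resize(s[115:175,395:455],None,fx=9,fy=9,interpolation=cv2.INTER_CUBIC))
E
```

```text
clock: 15.05
eef_pos: [0.5008, 0.2553, 0.217]
ee_rot: [0.187, 0.982, -0.0, -0.0]
force: [0.9, 0.9, -2.7]
finger_gap: 0.0239
clock: 15.3
eef_pos: [0.5014, 0.2551, 0.2158]
ee_rot: [0.187, 0.982, 0.0, 0.0]
force: [-0.7, 0.1, 0.3]
finger_gap: 0.0236
t 15.3 tcp [0.5014 0.2551 0.2158] az 158.4 zax [ 4.e-04  2.e-04 -1.e+00] shift [ 0.006 -0.003  0.001] yaw 0.1 F [-0.74  0.06  0.31] gap 0.0236 q [ 0.26  0.48  1.5   0.    1.16 -0.93]
```

View pics/s13.png

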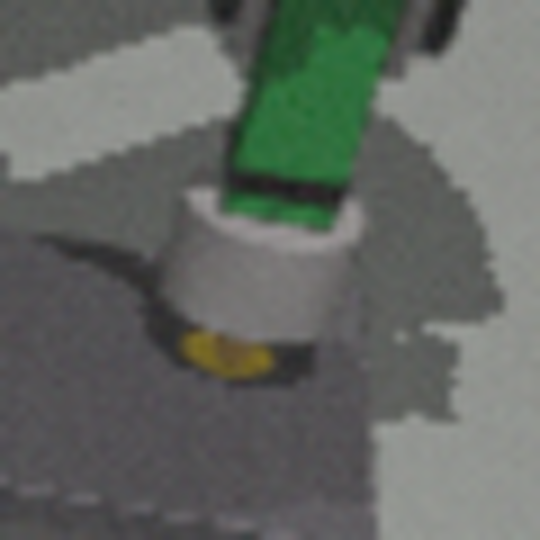

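```bash

python3 -m inch '[{"gripper":10,"x":-0.012,"y":0,"z":0.033,"yaw":0},{"gripper":10,"x":-0.012,"y":0,"z":0.033,"yaw":0},{"gripper":10,"x":-0.012,"y":0,"z":0.033,"yaw":0},{"gripper":10,"x":-0.012,"y":0,"z":0.034,"yaw":0},{"gripper":10,"x":0,"y":0,"z":0,"yaw":0},{"gripper":10,"x":0,"y":0,"z":0,"yaw":0},{"gripper":10,"x":0,"y":0,"z":0,"yaw":0}]'
python3 - <<'E'
from h import *
s=r.grab_frame('scene')[:,:,::-1]; cv2.imwrite('pics/s14f.png',s)
cv2.imwrite('pics/s14.png',cv2.resize(s[95:175,395:465],None,fx=7,fy=7,interpolation=cv2.INTER_CUBIC))
w=r.grab_frame('wrist')[:,:,::-1]
cv2.imwrite('pics/w14.png',cv2.resize(w[210:345,260:380],None,fx=4,fy=4,interpolation=cv2.INTER_CUBIC))
F=[]
for i in range(6):
    F.append(r.get_obs()['force']); r.grab_frame('top')
print(np.mean(F,0)); go(.5012,.2551,.2157,158.3)
E
```

```text
clock: 15.93
eef_pos: [0.5032, 0.2544, 0.2103]
ee_rot: [0.187, 0.982, 0.0, 0.0]
force: [-1.9, 1.2, 3.7]
finger_gap: 0.0234
[-1.30214815  1.05424863  3.0464599 ]
t 16.33 tcp [0.5032 0.2544 0.2102] az 158.4 zax [ 2.e-04  1.e-04 -1.e+00] shift [ 0.054 -0.002 -0.137] yaw 0.1 F [-2.02  1.52  4.04] gap 0.0235 q [ 0.26  0.48  1.5   0.    1.15 -0.93]
```

View pics/s14.png

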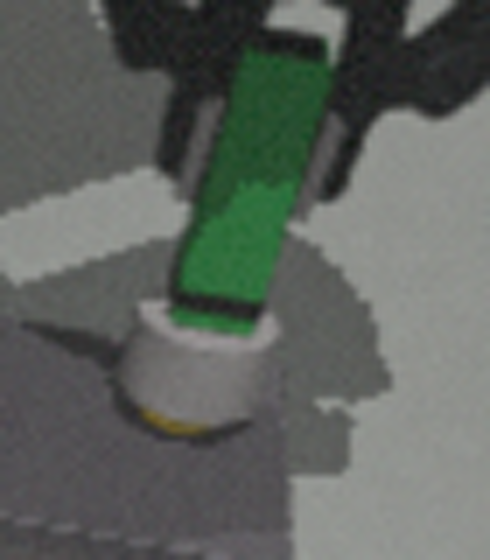

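View pics/w14.png

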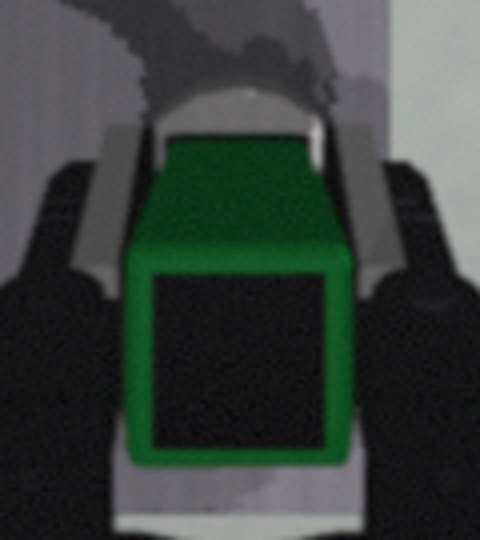

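```bash

python3 -m inch '[{"gripper":10,"x":0,"y":0,"z":0,"yaw":0},{"gripper":10,"x":0,"y":0,"z":0,"yaw":0},{"gripper":10,"x":0,"y":0,"z":0,"yaw":0},{"gripper":10,"x":0,"y":0,"z":0,"yaw":0}]'
```

```text
clock: 16.67
eef_pos: [0.5032, 0.2544, 0.2102]
ee_rot: [0.187, 0.982, 0.0, 0.0]
force: [-1.1, 2.5, 3.3]
finger_gap: 0.0234
```

View pics/s14f.png

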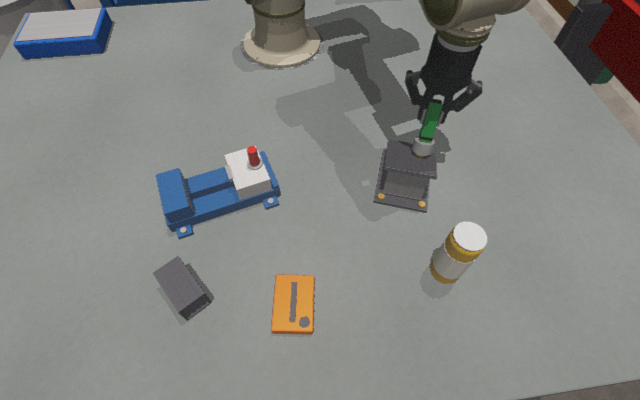

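The view shows the vise open, with its jaw at the end of the bed around (250,172). The offcut, magnet and can are where they were, and the gauge is on the spot near (420,154). The readings are steady, so I am handing in.

```bash
python3 -c "
from workcell import r
print(r.close_job())"
```

```text
the job is handed in; nothing more can be done
None
```

I handed the job in at about 16.7 s, with the gauge still gripped at 40 N and its tip pressed on the yellow spot. No verdict was reported.

- **Vise:** I slid the jaw by its red post until it stopped. That was about 49 mm, and pushing further moved it no more. The gauge stayed standing meanwhile, and the last picture shows the vise still open.
- **Tilt:** The moves cannot tilt the tool. After lifting the gauge, I pushed its collar against the opened jaw's lip at a 25 N grip, so it turned between the pads. The wrist pictures put the tilt at about 19.5° against the plate's 20°. The scene camera's earlier tilt readings, before the final adjustment, were rougher, about 15–20°. The tilt looked the same in the wrist picture after pressing.
- **On the spot:** Contact came at the height I had worked out, with the tip within about 1–2 mm of the spot's centre. I then pressed 5.9 mm further along the plate's normal. The force works out at 5.6–6.1 N, close to the 6 N for half-way in, but it rests on readings that vary by about 0.5–1 N.
- **Other things:** The offcut, magnet and paint can looked unmoved in the last scene picture.

I did not measure whether the gauge leans sideways, along the plate's y direction; it only looked straight in the pictures. One move call was refused for leaving out keys, before anything had moved.

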